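Strip the modules from the workshop's battery charger

ROBOT

A 7-joint arm with a two-finger parallel gripper is mounted at the origin on the work surface. World frame = base frame: x ahead of the robot, y to its left, z up, the work surface at z = 0. Lengths are in m, angles in rad, forces in N, time in s.
With the tool pointing down it reaches from about 0.425 to 0.875 m from the base axis. Payload 4.7 kg.
Tool frame: the origin (TCP) lies midway between the tips of the shut fingers; the grasp point (between the pads) lies 19 mm behind it; z points along the fingers, x is the direction in which the jaws open and shut, and the axes are right-handed (so a half turn about z gives the same grasp; the last joint's range is limited). The gripper opens to 87 mm and grips with 3 to 60 N. Pads are 19 mm wide; open, the fingers measure 117 mm over their backs; the gripper's body (75 mm by 190 mm) begins 51 mm behind the grasp point.
Start: joints at [1.36, 0.321, -0.07, 1.45, 0.023, 1.371, -0.057], TCP at [0.145, -0.634, 0.223] pointing down, gripper open.
Joint ranges: [-2.86, 2.86], [-0.3, 2.09], [-1.38, 1.24], [0.06, 2.45], [-1.56, 4.7], [0.09, 2.05], [-2.69, 2.69]. Speed limits (rad/s): [2.57, 2.57, 3.14, 3.14, 3.14, 3.14, 3.14].

INTERFACE

Orientations are given as a rotation vector (axis times angle).
In Python, from bench import get_state, eyes, ticket gives the robot as it stands.
- The arm moves only by the tool carry_out, never from a script. Its argument "motion" is a list of rows, each a list of 2 entries, a list of its own where there are three numbers: the shift along the world's x, y, z in m, then the turn about the world's z in rad. A call has 1 to 20 rows; each row is the pose to reach, as a shift and turn from the pose commanded when the call began; what a row does not reach only later rows make up. A row lasts 1/10 s, in which the tool goes at most 50 mm and 8.59 degrees, less where a joint would pass 70% of its speed; a pose out of reach is approached as far as the arm can. A call with a gripper value outside its range is refused whole. "grip" is the gripper command: -1 is fully open, 1 is shut, values between are in proportion, set as the call begins (left out, the last holds). The fingers move at their own pace and stop on an object; "squeeze" is the grip in N (left out, the last holds). Time passes only in rows, so rows that repeat a pose let the fingers close. It gives the time, the measured TCP pose, the force and the opening at its end, in the units of the state.
- get_state(): the state, without advancing time (a new reading comes with each control period).
- eyes.get_image(name): name is "scene" or "top" or "wrist"; returns a dict with "pixels" (480x640x3 uint8, blue, green, red), "mtx" (3x3 intrinsics, pixels), "extrinsics" (4x4, takes a point from camera to world coordinates). Camera axes: x right, y down, z forward; pixel columns grow to the right and rows downward; lengths in m; the calibration is good to about 2 mm. A picture is of the moment at which its call begins. There is no depth.
- ticket.close_job(): hands the job in, once; it reports no verdict.
The state is a dict: "time": time; "joint_positions": joint angles; "qd": joint speeds; "joint_torque": joint torques, N m; "position": TCP position; "tool_rot": TCP orientation; "ft_force": force on the tool from outside, world axes, zero at the start; "torque": the same for the moment, N m; "grip_width": opening from 0.0 (shut) to 1.0 (fully open).
Only numpy, scipy, OpenCV 4.12 (cv2) and the standard library are available. Lean on these libraries where they do the work, as an engineer would, in place of code of your own. Each camera call takes 0.05 s, during which the arm holds its last target. There are 200 camera calls.

TASK

The modules of the e-bike battery charger are wanted for service: turn both quarter-turn fasteners on its top panel to unlocked and swing the panel fully open. Take out every module that is fitted, swinging its two ejector levers outward to pry it free before you lift it, and set it on the floor of the parts tray, none on top of another. Then shut the panel, lock both fasteners again, and leave the other things on the bench undisturbed.

Things in the scene. Friction and masses are not known exactly. Their poses are not given: they have to be found in the camera images.
- charger: Bench charger cabinet, bolted down: open-topped steel box 250 x 210 x 115 mm (x, y, z), walls 5 mm. Origin: centre of its underside, z up. Panel hinge line along its -y wall (y = -105, z = 115 mm). Three sockets run along its x, centred at y = -50, 0, +50 mm (0, 1, 2), guides between them up to z = 48 mm. A module raised 90 mm is clear of it. Lever sizes are given in this frame.
- panel (a joint): Access panel: steel plate 250 x 210 x 5 mm, 0.45 kg, on top of the cabinet. 0 shut; grows as its free edge (the cabinet's +y side) swings up about the hinge; stop at 1.9 rad. Stiff friction hinge: stays where it is left, about 7 N at the handle moves it. It cannot rise while a fastener is locked.
- panel_handle (a point): Middle of the bow handle's round bar on the panel: 10 mm thick, 60 mm straight, parallel to the hinge, 195 mm from the hinge line along the panel, 35 mm above its top face, 15 mm in from its free edge. Pinched from above it turns between the pads, so the gripper may point down through the whole swing. Site axes: those of the panel (x along the hinge).
- fastener_near (a joint): Quarter-turn cam fastener near the robot's end of the panel's free edge, 90 mm to the cabinet's -x side of the handle. 0 locked (wing parallel to the panel's free edge); grows anticlockwise seen from above to its stop at 1.57 rad, unlocked (wing square to the edge). Needs about 0.1 N m; stays where it is left.
- fastener_near_grip (a point): Centre of that fastener's wing, on its turning axis: steel bar 38 mm long, 10 mm thick, 22 mm tall, its top 11 mm above this point, the panel's face 17 mm below. x axis along the wing, z along the turning axis.
- fastener_far (a joint): Quarter-turn cam fastener near the far end of the panel's free edge, 90 mm to the cabinet's +x side of the handle. 0 locked (wing parallel to the panel's free edge); grows anticlockwise seen from above to its stop at 1.57 rad, unlocked (wing square to the edge). Needs about 0.1 N m; stays where it is left.
- fastener_far_grip (a point): Centre of that fastener's wing, on its turning axis: steel bar 38 mm long, 10 mm thick, 22 mm tall, its top 11 mm above this point, the panel's face 17 mm below. x axis along the wing, z along the turning axis.
- module0: Charger module of socket 0, may be absent: finned aluminium case 100 x 36 x 47 mm (x, y, z), about 0.28 kg; on its top a black grip 36 long (x), 14 thick (y), 24 mm tall. Origin: centre of the case, 35.5 mm below the middle of the grip; z out through the grip. Plugged in, x along the cabinet's x, origin 51.5 mm above the cabinet's underside.
- module1: Charger module of socket 1, may be absent: finned aluminium case 100 x 36 x 47 mm (x, y, z), about 0.28 kg; on its top a black grip 36 long (x), 14 thick (y), 24 mm tall. Origin: centre of the case, 35.5 mm below the middle of the grip; z out through the grip. Plugged in, x along the cabinet's x, origin 51.5 mm above the cabinet's underside.
- module2: Charger module of socket 2, may be absent: finned aluminium case 100 x 36 x 47 mm (x, y, z), about 0.28 kg; on its top a black grip 36 long (x), 14 thick (y), 24 mm tall. Origin: centre of the case, 35.5 mm below the middle of the grip; z out through the grip. Plugged in, x along the cabinet's x, origin 51.5 mm above the cabinet's underside.
- lever0a_tip (a point): White ejector lever of socket 0, robot's end (cabinet's -x): point on the inner face of its arm. Upright (hooked over the module) it is 54 mm from the socket's centre at z = 92 mm, swung fully out 92 mm at z = 74 mm. All six are alike, swing 0.6 rad to a stop and pivot 44 mm from the socket's centre at z = 22 mm; the arm is 8 mm thick (outward from here), 14 mm wide, its top 6 mm above this point; the end wall's inside is 120 mm from the centre.
- lever0b_tip (a point): White ejector lever of socket 0, far end (cabinet's +x): point on the inner face of its arm. Upright (hooked over the module) it is 54 mm from the socket's centre at z = 92 mm, swung fully out 92 mm at z = 74 mm. About 1 N at its top moves it, 2 to 4 N under a module; stays where it is left. Swung out, its toe lifts that end of the module 8 mm; a module dropped back on the toes swings the levers in.
- lever1a_tip (a point): White ejector lever of socket 1, robot's end (cabinet's -x): point on the inner face of its arm. Upright (hooked over the module) it is 54 mm from the socket's centre at z = 92 mm, swung fully out 92 mm at z = 74 mm. The hook reaches 7 mm in from the arm, at z = 77 to 84 mm; a seated module's case ends at z = 75 mm, its grip (18 mm to either side of the centre) at z = 99 mm.
- lever1b_tip (a point): White ejector lever of socket 1, far end (cabinet's +x): point on the inner face of its arm. Upright (hooked over the module) it is 54 mm from the socket's centre at z = 92 mm, swung fully out 92 mm at z = 74 mm.
- lever2a_tip (a point): White ejector lever of socket 2, robot's end (cabinet's -x): point on the inner face of its arm. Upright (hooked over the module) it is 54 mm from the socket's centre at z = 92 mm, swung fully out 92 mm at z = 74 mm.
- lever2b_tip (a point): White ejector lever of socket 2, far end (cabinet's +x): point on the inner face of its arm. Upright (hooked over the module) it is 54 mm from the socket's centre at z = 92 mm, swung fully out 92 mm at z = 74 mm.
- tray: Parts tray, loose, 0.7 kg: open grey plastic box 140 x 210 x 45 mm (x, y, z), walls and floor 4 mm. Origin: centre of its underside. Three modules fit side by side in it, their length along its x, 62 mm apart along its y.
- tub_a: White screw-top tub, 90 mm across, 100 mm tall; not part of the job.
- tub_b: White screw-top tub, 80 mm across, 85 mm tall; not part of the job.
- cone_wrench: Spanner lying on the bench; not part of the job.
- driver_a: Black-handled screwdriver lying on the bench; not part of the job.
- driver_b: Red-handled screwdriver lying on the bench; not part of the job.
- chainring: Thin steel toothed ring, 165 mm across, lying on the bench; not part of the job.
- crank_arm: Aluminium crank arm, 205 mm long, lying on the bench; not part of the job.

How it is judged:
By the outcome, as a careful person would: the job done as asked, in the order asked, and still so for the second after the job is handed in, with the robot touching nothing.
Of module0, module1, module2 only 2 to 3 are there at a start; the rules pass over those that are not, and their reading is None.
At some moment in a run one of tray may be knocked a few centimetres aside while the robot is not near it.
Once in a run the grip may slacken for a moment while it holds something.
It also fails if it takes over 210 s, if anything falls off the work surface, if the arm or the gripper's body presses on something with over 40 N, if the wrist force passes 120 N, or if a joint passes its speed limit or range.

## Working session

There is one attempt and no reset: what is moved stays moved. The work goes in short steps, Python scripts to look and compute and a tool call to move; the robot and the scene stay as the last step left them, time stands still between calls to the robot, and variables do not carry over. Pictures are saved under pics/ and viewed, about 12 in all and at most 16, crops included, and the job is handed in when it is done.

Besides the shell and the picture viewer there is one more tool, called after "Request:" as name([rows], argument=value, ...), one row to a line, values as JSON. carry_out: Moves the arm, as the interface text tells. Its arguments: {"type":"object","properties":{"motion":{"type":"array","items":{"type":"array"}},"grip":{"type":"number"},"squeeze":{"type":"number"}},"required":["motion"]}

```bash
mkdir -p pics; ls; python3 - <<'E'
from bench import get_state, eyes
import cv2,numpy as np
s=get_state()
for k in s: print(k,np.round(s[k],3))
np.set_printoptions(suppress=True,precision=4)
for n in ["scene","top"]:
    d=eyes.get_image(n); cv2.imwrite(f"pics/{n}0.png",d["pixels"]); print(n,d["mtx"],d["extrinsics"])
E
```

```text
pics
time 0.0
joint_positions [ 1.36   0.322 -0.07   1.452  0.023  1.371 -0.057]
qd [ 0.001  0.002 -0.001  0.    -0.001  0.    -0.002]
joint_torque [ 1.0000e-03 -4.9129e+01 -4.0400e-01 -3.1253e+01 -6.4000e-02  4.4000e-02
  0.0000e+00]
position [ 0.145 -0.633  0.221]
tool_rot [-2.456  1.957  0.003]
ft_force [-0.859 -0.172 -0.268]
torque [-0.056 -0.022 -0.006]
grip_width 1.0
scene [[505.7969   0.     310.1953]
 [  0.     505.7969 247.9636]
 [  0.       0.       1.    ]] [[ 0.8808  0.3614 -0.3058  0.9013]
 [ 0.4734 -0.6704  0.5714 -0.5697]
 [ 0.0016 -0.6481 -0.7616  0.8801]
 [ 0.      0.      0.      1.    ]]
top [[456.9501   0.     321.9528]
 [  0.     456.9501 243.6198]
 [  0.       0.       1.    ]] [[-0.     -0.9982  0.0604  0.5224]
 [-0.9995 -0.002  -0.0328  0.0081]
 [ 0.0328 -0.0604 -0.9976  1.0994]
 [ 0.      0.      0.      1.    ]]
```

View pics/scene0.png

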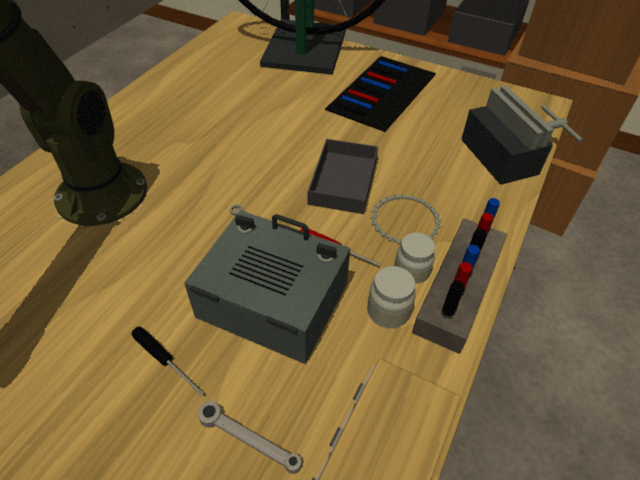

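View pics/top0.png

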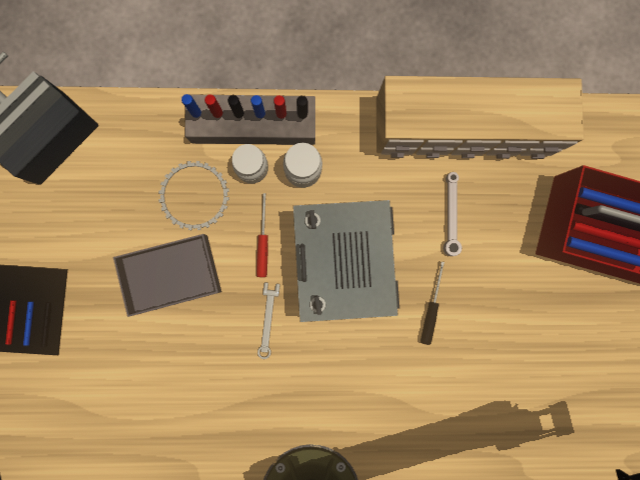

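The top view shows the cabinet (panel corners about (293,206), (389,201), (398,315), (300,321)), the handle at (300,263), the fasteners at (313,220) and (317,305), and the tray at (168,275). Next I'll measure these.

```bash
cat > h.py <<'E'
from bench import get_state, eyes, ticket
import cv2, numpy as np
np.set_printoptions(suppress=True,precision=4)
def cast(d,uv,z):
    uv=np.atleast_2d(np.asarray(uv,float)); K=d["mtx"];E=d["extrinsics"]
    r=np.c_[uv,np.ones(len(uv))]@np.linalg.inv(K).T@E[:3,:3].T
    o=E[:3,3]; return o+r*((z-o[2])/r[:,2])[:,None]
def proj(d,P):
    P=np.atleast_2d(P);E=d["extrinsics"]; c=(P-E[:3,3])@E[:3,:3]; c=c@d["mtx"].T; return c[:,:2]/c[:,2:]
def st():
    s=get_state(); print("t",s["time"],"p",np.round(s["position"],4),"F",np.round(s["ft_force"],1),"w",round(float(s["grip_width"]),3)); return s
E
python3 - <<'E'
from h import *
d=eyes.get_image("top"); e=eyes.get_image("scene"); im=d["pixels"]
hsv=cv2.cvtColor(im,cv2.COLOR_BGR2HSV)
print(hsv[300,385],hsv[220,345],hsv[275,168],hsv[350,350])
m=((hsv[...,1]<60)&(hsv[...,2]>60)).astype(np.uint8)
def rect(roi,z,mask):
    mm=np.zeros_like(mask);x0,y0,x1,y1=roi;mm[y0:y1,x0:x1]=mask[y0:y1,x0:x1]
    mm=cv2.morphologyEx(mm,cv2.MORPH_OPEN,np.ones((5,5)))
    c=max(cv2.findContours(mm,0,2)[0],key=cv2.contourArea)
    b=cv2.boxPoints(cv2.minAreaRect(c)); print(b.tolist())
    w=cast(d,b,z); print(w,'ctr',w.mean(0),'sides',np.linalg.norm(w[0]-w[1]),np.linalg.norm(w[1]-w[2]))
rect((275,190,415,335),.12,m)
m2=(hsv[...,1]<95).astype(np.uint8)
rect((105,225,230,325),.045,m2)
a=cv2.resize(im[195:330,280:410],None,fx=4,fy=4,interpolation=2)
b=cv2.resize(e["pixels"][205:275,220:360],None,fx=4,fy=4,interpolation=2)
b=cv2.copyMakeBorder(b,0,a.shape[0]-b.shape[0],0,0,0)[:, :]
out=np.hstack([a[:,:520],b[:,:560]]); out=cv2.resize(out,(800,int(out.shape[0]*800/out.shape[1])))
cv2.imwrite("pics/c1.png",cv2.convertScaleAbs(out,alpha=1.5))
E
```

```text
[ 28  28 128] [ 25  27 122] [ 12  44 105] [ 18 119 199]
[[292.7632141113281, 205.35635375976562], [392.2099304199219, 199.67367553710938], [398.8348083496094, 315.6094055175781], [299.3880920410156, 321.2920837402344]]
[[ 0.6642  0.0389  0.12  ]
 [ 0.6776 -0.1768  0.12  ]
 [ 0.4277 -0.1887  0.12  ]
 [ 0.4164  0.0239  0.12  ]] ctr [ 0.5465 -0.0757  0.12  ] sides 0.21604004233805585 0.25022401623178925
[[111.9640121459961, 256.8611755371094], [205.631103515625, 232.57713317871094], [221.06167602539062, 292.0951232910156], [127.39459228515625, 316.379150390625]]
[[0.5551 0.4514 0.045 ]
 [0.6111 0.2408 0.045 ]
 [0.475  0.2038 0.045 ]
 [0.4207 0.4133 0.045 ]] ctr [0.5155 0.3273 0.045 ] sides 0.21786957750987979 0.141090935507432
```

View pics/c1.png

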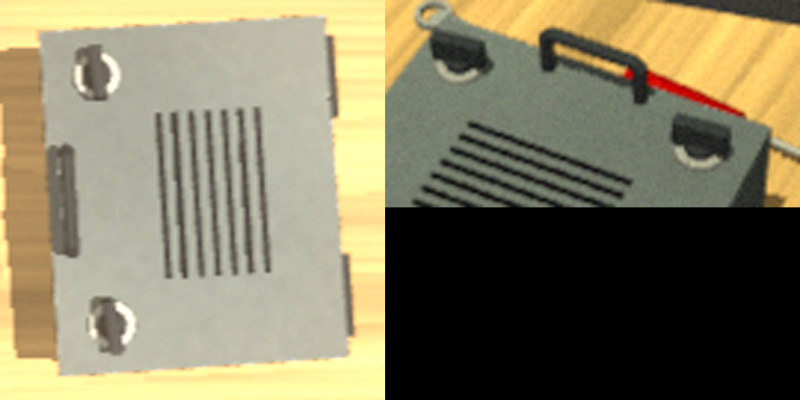

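```bash
python3 - <<'E'
from h import *
d=eyes.get_image("top"); e=eyes.get_image("scene")
f=2.963
g=lambda *p:np.array(p)/f+[280,195]
c=cast(d,g((42,32),(325,17),(348,355),(62,373)),.12); print(c,c.mean(0))
# axis x: from near to far
for a,b in((c[3],c[0]),(c[2],c[1])): print(np.degrees(np.arctan2(*(b-a)[1::-1])),np.linalg.norm(b-a))
for a,b in((c[1],c[0]),(c[2],c[3])): print('y',np.degrees(np.arctan2(*(b-a)[1::-1]))-90,np.linalg.norm(b-a))
ux=(c[0]-c[3]+c[1]-c[2]); th=np.arctan2(ux[1],ux[0]); print(th)
R=np.array([[np.cos(th),-np.sin(th)],[np.sin(th),np.cos(th)]])
for n,z,ps in(("handle",.158,((62,148),(70,255))),("far",.148,((96,72),)),("near",.148,((109,325),))):
    w=cast(d,g(*ps),z); print(n,w,w.mean(0), (w.mean(0)[:2]-c.mean(0)[:2])@R)
# scene crop scale .7407*4, offset 220,205 ; x offset 385
s=lambda *p:(np.array(p)-[385,0])/f+[220,205]
print(cast(e,s((460,40)),.148),cast(e,s((703,122)),.148)); print('h',cast(e,s((550,30),(645,65)),.16))
E
```

```text
[[ 0.6632  0.0358  0.12  ]
 [ 0.6753 -0.1712  0.12  ]
 [ 0.4294 -0.1857  0.12  ]
 [ 0.4172  0.0206  0.12  ]] [ 0.5463 -0.0751  0.12  ]
3.5372873207067355 0.2464647778376497
3.370400521835272 0.24630521471597439
y 3.3281928572222625 0.2073970409413168
y 3.371990652864838 0.2066791018589693
0.0602814198589463
handle [[0.5766 0.0206 0.158 ]
 [0.5023 0.0148 0.158 ]] [0.5394 0.0177 0.158 ] [-0.0012  0.0931]
far [[ 0.6309 -0.0031  0.148 ]] [ 0.6309 -0.0031  0.148 ] [0.0888 0.0667]
near [[ 0.4534 -0.0124  0.148 ]] [ 0.4534 -0.0124  0.148 ] [-0.089   0.0682]
[[ 0.4566 -0.0139  0.148 ]] [[ 0.634 -0.001  0.148]]
h [[0.5117 0.0133 0.16  ]
 [0.5827 0.0154 0.16  ]]
```

The panel is square to the frame at about 0.060 rad, the charger is centred at (0.546,-0.075), and both wings are along x, so both are locked. Now I'll move above the near fastener.

Request:
carry_out([
  [[0.3, 0.18, 0.05], 0],
  [[0.3, 0.18, 0.05], 0],
  [[0.3, 0.18, 0.05], 0],
  [[0.3, 0.18, 0.05], 0],
  [[0.3, 0.18, 0.05], 0],
  [[0.3, 0.18, 0.05], 0],
  [[0.3, 0.18, 0.05], 0],
  [[0.3, 0.18, 0.05], 0],
  [[0.308, 0.62, 0.03], -0.165],
  [[0.308, 0.62, 0.03], -0.165],
  [[0.308, 0.62, 0.03], -0.165],
  [[0.308, 0.62, 0.03], -0.165],
  [[0.308, 0.62, 0.03], -0.165],
  [[0.308, 0.62, 0.03], -0.165],
  [[0.308, 0.62, 0.03], -0.165],
  [[0.308, 0.62, 0.03], -0.165],
  [[0.308, 0.62, 0.03], -0.165],
  [[0.308, 0.62, 0.03], -0.165],
  [[0.308, 0.62, 0.03], -0.165],
  [[0.308, 0.62, 0.03], -0.165],
], grip=-1)

```text
time: 2.3
position: [0.4528, -0.0152, 0.2526]
tool_rot: [2.284, -2.156, 0.0]
ft_force: [0.7, -0.6, -0.1]
grip_width: 1.003
```

```bash
python3 - <<'E'
from h import *
s=st(); print(s["tool_rot"],np.round(s["joint_positions"],3))
d=eyes.get_image("wrist"); cv2.imwrite("pics/w1.png",d["pixels"]); print(d["extrinsics"]); 
import json
E
```

```text
t 2.3 p [ 0.4528 -0.0152  0.2526] F [ 0.7 -0.6 -0.1] w 1.003
[ 2.2844 -2.156   0.0005] [ 0.618 -0.11  -0.591  1.846 -0.062  1.387 -1.471]
[[ 0.0584 -0.9535 -0.2957  0.5359]
 [-0.9983 -0.0555 -0.0184 -0.0096]
 [ 0.0011  0.2962 -0.9551  0.4127]
 [ 0.      0.      0.      1.    ]]
```

View pics/w1.png

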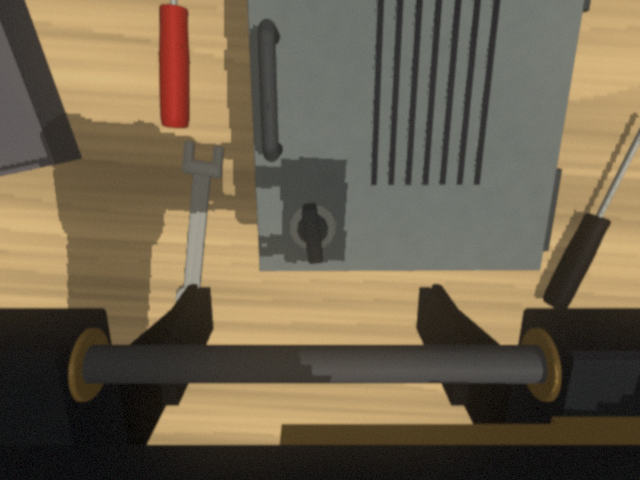

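Wrist view: the near wing is at about (313,232) and locked, the handle runs (267,30)–(272,155), and the panel's near edge runs (260,270)–(541,268).

```bash
python3 - <<'E'
from h import *
d=eyes.get_image("wrist")
print('wing',cast(d,[(312,232),(309,205),(315,260)],.148)); print('pan',cast(d,[(260,270),(541,269)],.12)); print('handle',cast(d,[(267,30),(272,155)],.158))
E
```

```text
wing [[ 0.4574 -0.013   0.148 ]
 [ 0.4753 -0.0101  0.148 ]
 [ 0.4381 -0.0161  0.148 ]]
pan [[ 0.4175  0.0235  0.12  ]
 [ 0.4302 -0.1846  0.12  ]]
handle [[0.574  0.0181 0.158 ]
 [0.5066 0.0135 0.158 ]]
```

Request:
carry_out([
  [[0.002, 0.001, -0.08], 0],
  [[0.002, 0.001, -0.08], 0],
  [[0.002, 0.001, -0.126], 0],
  [[0.002, 0.001, -0.126], 0],
  [[0.002, 0.001, -0.126], 0],
  [[0.002, 0.001, -0.126], 0],
])

```text
time: 3.0
position: [0.4553, -0.0133, 0.1275]
tool_rot: [-2.285, 2.156, -0.001]
ft_force: [0.0, -0.2, -0.4]
grip_width: 0.999
```

Request:
carry_out([
  [[0, 0, 0], 0],
  [[0, 0, 0], 0],
  [[0, 0, 0], 0],
  [[0, 0, 0], 0],
  [[0, 0, 0], 0],
  [[0, 0, 0], 0],
  [[0, 0, 0], 0],
  [[0, 0, 0], 0],
], grip=1, squeeze=12)

```text
time: 3.8
position: [0.4548, -0.0126, 0.1265]
tool_rot: [2.287, -2.154, -0.0]
ft_force: [0.4, -0.5, 0.5]
grip_width: 0.355
```

Still closing. I'll wait, then turn.

Request:
carry_out([
  [[0, 0, 0], 0],
  [[0, 0, 0], 0],
  [[0, 0, 0], 0],
  [[0, 0, 0], 0],
  [[0, 0, 0], 0],
])

```text
time: 4.3
position: [0.4549, -0.0134, 0.1266]
tool_rot: [2.286, -2.154, 0.001]
ft_force: [-0.0, -4.5, -0.7]
grip_width: 0.242
```

Request:
carry_out([
  [[0, 0, 0], 0.13],
  [[0, 0, 0], 0.26],
  [[0, 0, 0], 0.39],
  [[0, 0, 0], 0.52],
  [[0, 0, 0], 0.65],
  [[0, 0, 0], 0.78],
  [[0, 0, 0], 0.91],
  [[0, 0, 0], 1.04],
  [[0, 0, 0], 1.17],
  [[0, 0, 0], 1.3],
  [[0, 0, 0], 1.43],
  [[0, 0, 0], 1.56],
  [[0, 0, 0], 1.6],
  [[0, 0, 0], 1.6],
  [[0, 0, 0], 1.6],
])

```text
time: 5.8
position: [0.4515, -0.0095, 0.1261]
tool_rot: [-3.134, -0.142, 0.012]
ft_force: [-8.2, 4.3, 7.5]
grip_width: 0.236
```

```bash
python3 - <<'E'
from h import *
s=st(); print(s["tool_rot"],s["torque"],np.round(s["joint_positions"],3))
E
```

```text
t 5.8 p [ 0.4515 -0.0095  0.1261] F [-8.2  4.3  7.5] w 0.236
[-3.1341 -0.1417  0.0122] [ 0.9124  1.9105 -0.1202] [ 0.602  0.002 -0.631  2.018 -0.003  1.13   0.063]
```

Request:
carry_out([
  [[0, 0, 0], -0.03],
  [[0, 0, 0], -0.03],
  [[0, 0, 0], -0.03],
  [[0, 0, 0], -0.03],
  [[0, 0, 0], -0.03],
  [[0, 0, 0], -0.03],
  [[0, 0, 0.06], -0.03],
  [[0, 0, 0.06], -0.03],
  [[0, 0, 0.1], -0.03],
  [[0, 0, 0.1], -0.03],
], grip=-1)

```text
time: 6.8
position: [0.458, -0.0127, 0.2314]
tool_rot: [3.138, 0.093, 0.014]
ft_force: [0.5, -0.4, 0.4]
grip_width: 0.983
```

```bash
python3 - <<'E'
from h import *
s=st(); print(s["tool_rot"])
d=eyes.get_image("wrist"); e=eyes.get_image("scene")["pixels"]
a=d["pixels"]; b=cv2.resize(e[200:280,215:365],None,fx=2.667,fy=2.667)
a=cv2.resize(a,(400,300)); b=b[:, :400]; b=cv2.copyMakeBorder(b,0,300-b.shape[0],0,0,0)
cv2.imwrite("pics/w2.png",cv2.convertScaleAbs(np.hstack([a,b]),alpha=1.4))
E
```

```text
t 6.8 p [ 0.458  -0.0127  0.2314] F [ 0.5 -0.4  0.4] w 0.983
[3.1383 0.0926 0.014 ]
```

View pics/w2.png

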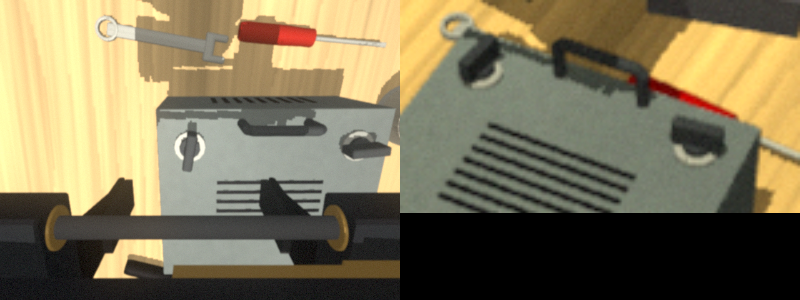

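```bash
python3 - <<'E'
from h import *
d=eyes.get_image("wrist"); g=d["pixels"]
hsv=cv2.cvtColor(g,cv2.COLOR_BGR2HSV)
print(np.int32(cv2.cvtColor(g,cv2.COLOR_BGR2GRAY)[185:285:6,275:332:3]))
E
```

```text
[[ 79  75  79  76  73  75  72  74  77  74  75  72  78  75  74  72  69  77
   75]
 [ 79  78  77  87  88  86  81  78  79  76  80  79  79  75  79  76  74  74
   73]
 [132 131 130 131 132 130 131 130 133 132 104  79 102 110 107 121 128 129
  127]
 [132 130 132 131 132 132 129 130 130 128  94  78  75  74  75 121 130 129
  127]
 [130 131 133 127 128 127 130 129 128 102  83  74  74  76  75 124 131 127
  126]
 [132 131 130 129 129 128  93 115 150 172  61  40  44  47  48  82  82 121
  127]
 [130 130 132 125  97 159 187 183 155 135  66  67  68  65  63 124 181 142
   86]
 [128 126 127 134 182 188 163  73  68  60  68  76  80  76  75 111 177 185
  177]
 [130 129 121 165 191 188 109  80  78  60  71  81  79  77  66  74 107 184
  185]
 [132 129 132 178 186 171  83  78  61  64  76  79  78  80  69  81  91 183
  182]
 [129 127 130 147 189 186 104  82  63  73  78  79  77  72  74  78 128 182
  183]
 [127 130 128 130 139 180 187 150  65  73  81  78  79  67  96 153 183 176
  135]
 [129 128 129 130 127 126 143 159  71  77  79  77  70 120 184 166 142 127
  127]
 [130 130 128 128 124 127 126 108  70  79  83  77  71 112 127 126 127 127
  126]
 [126 128 127 129 130 127 128  86  74  79  77  73  68 123 125 126 125 126
  125]
 [128 127 126 129 126 127 128 105  84  82  78  74  96 124 127 127 127 128
  124]
 [128 128 124 127 127 125 124 125 127 127 127 128 130 126 127 125 127 126
  124]]
```

```bash
python3 - <<'E'
from h import *
d=eyes.get_image("wrist")
w=cast(d,[(319,203),(312,275),(305,201),(297,275)],.148); print(w)
for a,b in((w[0],w[1]),(w[2],w[3])): print(np.degrees(np.arctan2(*(a-b)[1::-1])))
c=cast(d,[(256,178),(256,410)],.12);print(c)
E
```

```text
[[ 0.4574  0.0163  0.148 ]
 [ 0.4559 -0.0285  0.148 ]
 [ 0.4493  0.017   0.148 ]
 [ 0.4468 -0.029   0.148 ]]
88.16252607785333
86.99284181642722
[[ 0.4173  0.0238  0.12  ]
 [ 0.4206 -0.1522  0.12  ]]
```

Request:
carry_out([
  [[-0.003, 0, -0.05], 0],
  [[-0.003, 0, -0.1], 0],
  [[-0.003, 0, -0.103], 0],
  [[-0.003, 0, -0.103], 0],
  [[-0.003, 0, -0.103], 0],
])

```text
time: 7.5
position: [0.451, -0.0125, 0.1229]
tool_rot: [-3.14, -0.093, 0.003]
ft_force: [0.2, -0.4, 0.5]
grip_width: 1.003
```

Request:
carry_out([
  [[0, 0, 0], 0],
  [[0, 0, 0], 0],
  [[0, 0, 0], 0],
  [[0, 0, 0], 0],
  [[0, 0, 0], 0],
  [[0, 0, 0], 0],
  [[0, 0, 0], 0],
  [[0, 0, 0], 0],
  [[0, 0, 0], 0],
  [[0, 0, 0], 0],
  [[0, 0, 0], 0],
  [[0, 0, 0], 0],
  [[0, 0, 0], 0],
  [[0, 0, 0], 0],
  [[0, 0, 0], 0.08],
  [[0, 0, 0], 0.1],
  [[0, 0, 0], 0.1],
  [[0, 0, 0], 0.1],
], grip=1, squeeze=25)

```text
time: 9.3
position: [0.4516, -0.0127, 0.1235]
tool_rot: [3.132, 0.248, -0.001]
ft_force: [-2.7, 0.6, 2.3]
grip_width: 0.235
```

```bash
python3 - <<'E'
from h import *
s=st(); print(s["tool_rot"],s["torque"])
E
```

```text
t 9.3 p [ 0.4516 -0.0127  0.1235] F [-2.7  0.6  2.3] w 0.235
[ 3.1318  0.2476 -0.001 ] [-0.0906  0.554  -0.0834]
```

Request:
carry_out([
  [[0, 0, 0], 0],
  [[0, 0, 0], 0],
  [[0, 0, 0], 0],
  [[0, 0, 0], 0],
  [[0, 0, 0.05], 0],
  [[0, 0, 0.09], 0],
  [[0.05, 0.003, 0.09], -0.14],
  [[0.1, 0.006, 0.09], -0.28],
  [[0.15, 0.009, 0.09], -0.42],
  [[0.18, 0.0105, 0.09], -0.56],
  [[0.18, 0.0105, 0.09], -1.668],
  [[0.18, 0.0105, 0.09], -1.668],
  [[0.18, 0.0105, 0.09], -1.668],
  [[0.18, 0.0105, 0.09], -1.668],
  [[0.18, 0.0105, 0.09], -1.668],
  [[0.18, 0.0105, 0.09], -1.668],
  [[0.18, 0.0105, 0.09], -1.668],
  [[0.18, 0.0105, 0.09], -1.668],
  [[0.18, 0.0105, 0.09], -1.668],
  [[0.18, 0.0105, 0.09], -1.668],
], grip=-1)

```text
time: 11.3
position: [0.6319, -0.0022, 0.2134]
tool_rot: [2.291, -2.15, -0.0]
ft_force: [0.4, -0.1, -0.4]
grip_width: 0.995
```

Request:
carry_out([
  [[0, 0, -0.05], 0],
  [[0, 0, -0.089], 0],
  [[0, 0, -0.089], 0],
  [[0, 0, -0.089], 0],
])

```text
time: 11.7
position: [0.6318, -0.002, 0.1243]
tool_rot: [2.29, -2.15, -0.001]
ft_force: [-0.6, -0.2, 0.1]
grip_width: 1.003
```

Request:
carry_out([
  [[0, 0, 0], 0],
  [[0, 0, 0], 0],
  [[0, 0, 0], 0],
  [[0, 0, 0], 0],
  [[0, 0, 0], 0],
  [[0, 0, 0], 0],
  [[0, 0, 0], 0],
  [[0, 0, 0], 0],
  [[0, 0, 0], 0],
  [[0, 0, 0], 0],
  [[0, 0, 0], 0],
  [[0, 0, 0], 0],
  [[0, 0, 0], 0],
  [[0, 0, 0], 0],
], grip=1)

```text
time: 13.1
position: [0.6319, -0.0026, 0.1246]
tool_rot: [2.288, -2.152, 0.001]
ft_force: [-0.1, -1.5, 0.5]
grip_width: 0.232
```

```bash
python3 - <<'E'
from h import *
s=st(); print(s["tool_rot"],s["torque"],s["joint_positions"])
E
```

```text
t 13.1 p [ 0.6319 -0.0026  0.1246] F [-0.1 -1.5  0.5] w 0.232
[ 2.2884 -2.1518  0.0006] [-0.3691 -0.0326 -0.0409] [ 0.3311  0.383  -0.462   1.6061  0.1807  1.195  -1.6778]
```

Request:
carry_out([
  [[0, 0, 0], 0.14],
  [[0, 0, 0], 0.28],
  [[0, 0, 0], 0.42],
  [[0, 0, 0], 0.56],
  [[0, 0, 0], 0.7],
  [[0, 0, 0], 0.84],
  [[0, 0, 0], 0.98],
  [[0, 0, 0], 1.12],
  [[0, 0, 0], 1.26],
  [[0, 0, 0], 1.4],
  [[0, 0, 0], 1.54],
  [[0, 0, 0], 1.64],
  [[0, 0, 0], 1.66],
  [[0, 0, 0], 1.66],
  [[0, 0, 0], 1.66],
])

```text
time: 14.6
position: [0.6311, -0.0006, 0.1245]
tool_rot: [-3.131, -0.236, 0.002]
ft_force: [-4.3, 4.0, 1.4]
grip_width: 0.234
```

Request:
carry_out([
  [[0, 0, 0], 0],
  [[0, 0, 0], 0],
  [[0, 0, 0], 0],
  [[0, 0, 0], 0],
  [[0, 0, 0.05], 0],
  [[0, 0, 0.1], 0],
  [[0, 0, 0.12], 0],
  [[0, 0, 0.12], -1.65],
  [[0, 0, 0.12], -1.65],
  [[0, 0, 0.12], -1.65],
  [[0, 0, 0.12], -1.65],
  [[0, 0, 0.12], -1.65],
  [[0, 0, 0.12], -1.65],
  [[0, 0, 0.12], -1.65],
  [[0, 0, 0.12], -1.65],
  [[0, 0, 0.12], -1.65],
  [[0, 0, 0.12], -1.65],
  [[0, 0, 0.12], -1.65],
  [[0, 0, 0.12], -1.65],
], grip=-1)

```text
time: 16.5
position: [0.6321, -0.0026, 0.2447]
tool_rot: [2.299, -2.141, 0.001]
ft_force: [-0.7, 0.8, 0.3]
grip_width: 1.002
```

```bash
python3 - <<'E'
from h import *
s=st(); print(s["tool_rot"])
d=eyes.get_image("wrist"); e=eyes.get_image("scene")["pixels"]
a=d["pixels"]; b=cv2.resize(e[200:280,215:365],None,fx=2.667,fy=2.667)
a=cv2.resize(a,(400,300)); b=b[:, :400]; b=cv2.copyMakeBorder(b,0,300-b.shape[0],0,0,0)
cv2.imwrite("pics/w3.png",cv2.convertScaleAbs(np.hstack([a,b]),alpha=1.4))
E
```

```text
t 16.5 p [ 0.6321 -0.0026  0.2447] F [-0.7  0.8  0.3] w 1.002
[ 2.2987 -2.1411  0.0014]
```

View pics/w3.png

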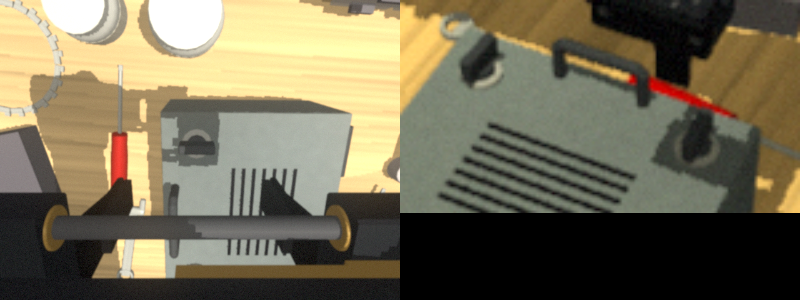

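Both wings are now square to the edge, so both are unlocked. Next: handle grip and arc numbers.

Request:
carry_out([
  [[-0.045, 0.009, -0.01], -0.01],
  [[-0.091, 0.0175, -0.02], -0.01],
  [[-0.091, 0.0175, -0.06], -0.01],
  [[-0.091, 0.0175, -0.107], -0.01],
  [[-0.091, 0.0175, -0.107], -0.01],
  [[-0.091, 0.0175, -0.107], -0.01],
])

```text
time: 17.2
position: [0.5408, 0.0154, 0.1379]
tool_rot: [2.291, -2.15, -0.001]
ft_force: [0.5, 0.6, 0.3]
grip_width: 1.003
```

Request:
carry_out([
  [[0, 0, 0], 0],
  [[0, 0, 0], 0],
  [[0, 0, 0], 0],
  [[0, 0, 0], 0],
  [[0, 0, 0], 0],
  [[0, 0, 0], 0],
  [[0, 0, 0], 0],
  [[0, 0, 0], 0],
  [[0, 0, 0], 0],
  [[0, 0, 0], 0],
  [[0, 0, 0], 0],
  [[0, 0, 0], 0],
  [[0, 0, 0], 0],
  [[0, 0, 0], 0],
], grip=1, squeeze=30)

```text
time: 18.6
position: [0.5407, 0.0167, 0.1375]
tool_rot: [-2.289, 2.15, 0.002]
ft_force: [0.2, 5.0, -0.8]
grip_width: 0.102
```

```bash
python3 - <<'E'
from h import *
s=st();r=.199;p=.2023
for a in (0.94,1.92): pass
for t0,t1,n in((0,.96,10),(.96,1.92,10)):
    t=t0+(t1-t0)*np.arange(1,n+1)/n
    dy=r*(np.cos(t+p)-np.cos(t0+p)); dz=r*(np.sin(t+p)-np.sin(t0+p))
    print([[[round(-.06*y,4),round(y*.998,4),round(z,4)],0] for y,z in zip(dy,dz)])
E
```

```text
t 18.6 p [0.5407 0.0167 0.1375] F [ 0.2  5.  -0.8] w 0.102
[[[np.float64(0.0003), np.float64(-0.0047), np.float64(0.0185)], 0], [[np.float64(0.0007), np.float64(-0.0112), np.float64(0.0365)], 0], [[np.float64(0.0012), np.float64(-0.0193), np.float64(0.0537)], 0], [[np.float64(0.0018), np.float64(-0.0291), np.float64(0.0701)], 0], [[np.float64(0.0024), np.float64(-0.0404), np.float64(0.0855)], 0], [[np.float64(0.0032), np.float64(-0.0531), np.float64(0.0997)], 0], [[np.float64(0.004), np.float64(-0.0671), np.float64(0.1127)], 0], [[np.float64(0.0049), np.float64(-0.0823), np.float64(0.1242)], 0], [[np.float64(0.0059), np.float64(-0.0986), np.float64(0.1342)], 0], [[np.float64(0.007), np.float64(-0.1157), np.float64(0.1426)], 0]]
[[[np.float64(0.0011), np.float64(-0.0178), np.float64(0.0067)], 0], [[np.float64(0.0022), np.float64(-0.0362), np.float64(0.0117)], 0], [[np.float64(0.0033), np.float64(-0.055), np.float64(0.0149)], 0], [[np.float64(0.0045), np.float64(-0.074), np.float64(0.0163)], 0], [[np.float64(0.0056), np.float64(-0.0931), np.float64(0.0159)], 0], [[np.float64(0.0067), np.float64(-0.112), np.float64(0.0136)], 0], [[np.float64(0.0079), np.float64(-0.1306), np.float64(0.0095)], 0], [[np.float64(0.0089), np.float64(-0.1488), np.float64(0.0037)], 0], [[np.float64(0.01), np.float64(-0.1663), np.float64(-0.0039)], 0], [[np.float64(0.011), np.float64(-0.183), np.float64(-0.0131)], 0]]
```

Request:
carry_out([
  [[0.0003, -0.0047, 0.0185], 0],
  [[0.0007, -0.0112, 0.0365], 0],
  [[0.0012, -0.0193, 0.0537], 0],
  [[0.0018, -0.0291, 0.0701], 0],
  [[0.0024, -0.0404, 0.0855], 0],
  [[0.0032, -0.0531, 0.0997], 0],
  [[0.004, -0.0671, 0.1127], 0],
  [[0.0049, -0.0823, 0.1242], 0],
  [[0.0059, -0.0986, 0.1342], 0],
  [[0.007, -0.1157, 0.1426], 0],
])

```text
time: 19.6
position: [0.5477, -0.0951, 0.2825]
tool_rot: [-2.291, 2.143, 0.007]
ft_force: [-3.8, 11.4, 9.6]
grip_width: 0.102
```

Request:
carry_out([
  [[0.0011, -0.0178, 0.0067], 0],
  [[0.0022, -0.0362, 0.0117], 0],
  [[0.0033, -0.055, 0.0149], 0],
  [[0.0045, -0.074, 0.0163], 0],
  [[0.0056, -0.0931, 0.0159], 0],
  [[0.0067, -0.112, 0.0136], 0],
  [[0.0079, -0.1306, 0.0095], 0],
  [[0.0089, -0.1488, 0.0037], 0],
  [[0.01, -0.1663, -0.0039], 0],
  [[0.011, -0.183, -0.0131], 0],
  [[0.011, -0.183, -0.0131], 0],
  [[0.011, -0.183, -0.0131], 0],
])

```text
time: 20.8
position: [0.559, -0.2786, 0.2679]
tool_rot: [-2.291, 2.144, 0.009]
ft_force: [-5.9, 13.3, 12.1]
grip_width: 0.102
```

```bash
python3 - <<'E'
from h import *
s=st(); print(s["tool_rot"],s["torque"],np.round(s["joint_positions"],2))
d=eyes.get_image("top"); cv2.imwrite("pics/t2.png",cv2.resize(cv2.convertScaleAbs(d["pixels"][170:350,230:470],alpha=1.3),None,fx=3.3,fy=3.3,interpolation=2))
E
```

```text
t 20.8 p [ 0.559  -0.2786  0.2679] F [-5.9 13.3 12.1] w 0.102
[-2.2905  2.1444  0.0095] [ 2.7669  0.9685 -0.0873] [ 0.71  0.27 -0.35  1.44  0.09  1.45 -1.15]
```

View pics/t2.png

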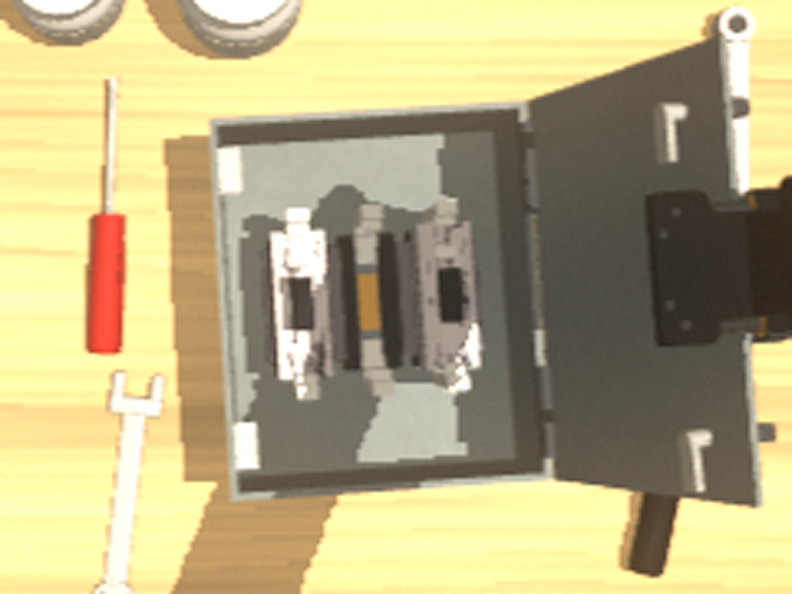

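Panel is fully open. Modules sit in socket 2 (grip at crop (300,305)) and socket 0 (grip at (452,295)); socket 1 is empty, with only orange contacts and levers showing. I'll release the handle with a small opening, rise, and refine the cabinet frame.

Request:
carry_out([
  [[0, 0, 0], 0],
  [[0, 0, 0], 0],
  [[0, 0, 0], 0],
  [[0, -0.001, 0.02], 0],
  [[0, -0.002, 0.05], 0],
  [[0, -0.002, 0.1], 0],
  [[0, -0.002, 0.12], 0],
  [[0, -0.002, 0.12], 0],
], grip=0.6)

```text
time: 21.65
position: [0.5595, -0.2883, 0.3898]
tool_rot: [2.286, -2.154, 0.01]
ft_force: [-0.1, 0.9, 0.7]
grip_width: 0.199
```

Request:
carry_out([
  [[0, 0.05, 0], 0],
  [[0, 0.1, 0], 0],
  [[0, 0.15, 0], 0],
  [[0, 0.2, 0], 0],
  [[0, 0.25, 0], 0],
  [[0, 0.3, 0], 0],
  [[-0.02, 0.35, 0], 0],
  [[-0.02, 0.38, 0], 0],
  [[-0.02, 0.38, 0], 0],
], grip=1)

```text
time: 22.55
position: [0.5375, 0.0997, 0.3853]
tool_rot: [2.298, -2.141, -0.003]
ft_force: [0.7, -0.0, 0.1]
grip_width: 0.012
```

```bash
python3 - <<'E'
from h import *
s=st(); print(s["tool_rot"])
d=eyes.get_image("top"); im=d["pixels"]
g=lambda *p:np.array(p)/3.3+[230,170]
c=cast(d,g((210,120),(525,105),(551,478),(233,498)),.115); print(c.mean(0))
ux=(c[0]-c[3]+c[1]-c[2]); th=np.arctan2(ux[1],ux[0]); print(th)
print('grips',cast(d,g((300,305),(452,295)),.099))
C=np.array([.5463,-.0751]);t=.060;R=np.array([[np.cos(t),-np.sin(t)],[np.sin(t),np.cos(t)]])
for y in(-.05,.05): print(y,C+R@[0,y],C+R@[-.054,y],C+R@[.054,y])
for n in("wrist","scene"):
  e=eyes.get_image(n); cv2.imwrite(f"pics/{n}4.png",e["pixels"])
a=cv2.resize(im[190:335,285:405],None,fx=4,fy=4,interpolation=2)
cv2.imwrite("pics/t3.png",cv2.convertScaleAbs(a,alpha=1.6))
E
```

```text
t 22.55 p [0.5375 0.0997 0.3853] F [ 0.7 -0.   0.1] w 0.012
[ 2.2981 -2.1409 -0.0029]
[ 0.5455 -0.0745  0.115 ]
0.06227446050231964
grips [[ 0.5417 -0.0225  0.099 ]
 [ 0.5484 -0.1237  0.099 ]]
-0.05 [ 0.5493 -0.125 ] [ 0.4954 -0.1282] [ 0.6032 -0.1218]
0.05 [ 0.5433 -0.0252] [ 0.4894 -0.0284] [ 0.5972 -0.022 ]
```

View pics/t3.png

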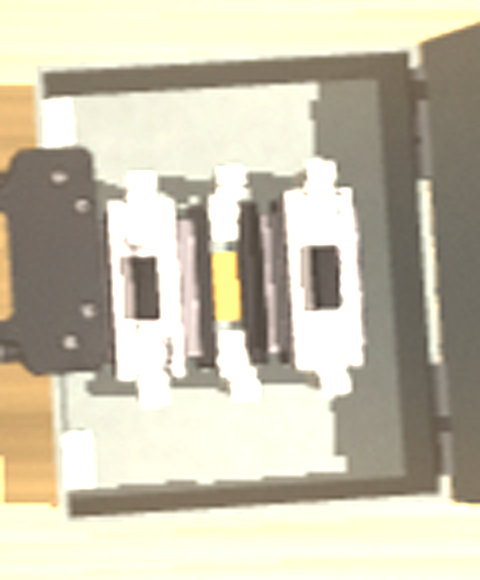

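Levers are all upright. Now lever 2a: hover above its inner side.

Request:
carry_out([
  [[-0.015, -0.05, 0], -0.01],
  [[-0.025, -0.1, 0], -0.01],
  [[-0.03, -0.127, -0.03], -0.01],
  [[-0.03, -0.127, -0.08], -0.01],
  [[-0.03, -0.127, -0.13], -0.01],
  [[-0.03, -0.127, -0.18], -0.01],
  [[-0.03, -0.127, -0.23], -0.01],
  [[-0.03, -0.127, -0.255], -0.01],
  [[-0.03, -0.127, -0.255], -0.01],
  [[-0.03, -0.127, -0.255], -0.01],
  [[-0.03, -0.127, -0.255], -0.01],
])

```text
time: 23.8
position: [0.5104, -0.0334, 0.134]
tool_rot: [-2.275, 2.164, -0.005]
ft_force: [-0.2, -0.0, -0.2]
grip_width: 0.006
```

```bash
python3 - <<'E'
from h import *
s=st(); print(s["tool_rot"])
d=eyes.get_image("scene"); a=cv2.resize(d["pixels"][190:370,180:380],None,fx=3,fy=3,interpolation=2)
cv2.imwrite("pics/s5.png",cv2.convertScaleAbs(a,alpha=1.6))
E
```

```text
t 23.8 p [ 0.5104 -0.0334  0.134 ] F [-0.2 -0.  -0.2] w 0.006
[-2.2754  2.1637 -0.0045]
```

View pics/s5.png

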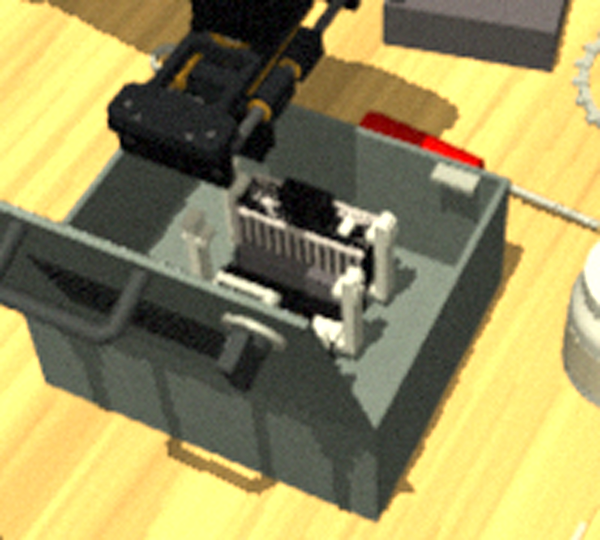

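The module 2 grip is in clear view under the hovering gripper. Checking settled position with a small hold.

Request:
carry_out([
  [[0, 0, 0], 0],
  [[0, 0, 0], 0],
  [[0, 0, 0], 0],
])

```text
time: 24.15
position: [0.5092, -0.0324, 0.1327]
tool_rot: [-2.278, 2.163, -0.002]
ft_force: [0.5, 0.5, -0.8]
grip_width: 0.006
```

Request:
carry_out([
  [[-0.002, 0.0055, -0.015], 0.008],
  [[-0.002, 0.0055, -0.03], 0.008],
  [[-0.002, 0.0055, -0.043], 0.008],
  [[-0.002, 0.0055, -0.043], 0.008],
  [[-0.002, 0.0055, -0.043], 0.008],
])

```text
time: 24.65
position: [0.5069, -0.0269, 0.0891]
tool_rot: [2.287, -2.154, -0.0]
ft_force: [0.8, 0.5, 1.5]
grip_width: 0.004
```

Request:
carry_out([
  [[-0.0085, -0.0005, 0], 0],
  [[-0.015, -0.0009, -0.0015], 0],
  [[-0.0215, -0.0013, -0.0035], 0],
  [[-0.0275, -0.0017, -0.006], 0],
  [[-0.0337, -0.0021, -0.0095], 0],
  [[-0.039, -0.0024, -0.0135], 0],
  [[-0.0445, -0.0027, -0.0175], 0],
  [[-0.048, -0.0029, -0.0185], 0],
  [[-0.048, -0.0029, -0.0185], 0],
  [[-0.048, -0.0029, -0.0185], 0],
])

```text
time: 25.65
position: [0.462, -0.0297, 0.0718]
tool_rot: [-2.283, 2.151, -0.008]
ft_force: [6.3, -0.4, 1.9]
grip_width: 0.006
```

Request:
carry_out([
  [[0.008, 0, 0.005], 0],
  [[0.012, 0, 0.045], 0],
  [[0.05, 0.003, 0.06], 0],
  [[0.1, 0.006, 0.06], 0],
  [[0.121, 0.0072, 0.06], 0],
  [[0.121, 0.0072, 0.06], 0],
  [[0.121, 0.0072, 0.06], 0],
])

```text
time: 26.35
position: [0.5784, -0.0225, 0.1292]
tool_rot: [2.285, -2.152, -0.005]
ft_force: [0.8, 1.3, -0.1]
grip_width: 0.004
```

Request:
carry_out([
  [[0, 0, -0.015], 0],
  [[0, 0, -0.03], 0],
  [[0, 0, -0.041], 0],
  [[0, 0, -0.041], 0],
  [[0, 0, -0.041], 0],
])

```text
time: 26.85
position: [0.5794, -0.0226, 0.0891]
tool_rot: [2.286, -2.154, -0.001]
ft_force: [0.4, -0.5, -0.4]
grip_width: 0.005
```

Request:
carry_out([
  [[0.0085, 0.0005, 0], 0],
  [[0.015, 0.0009, -0.0015], 0],
  [[0.0215, 0.0013, -0.0035], 0],
  [[0.0275, 0.0017, -0.006], 0],
  [[0.0337, 0.0021, -0.0095], 0],
  [[0.039, 0.0024, -0.0135], 0],
  [[0.0445, 0.0027, -0.0175], 0],
  [[0.048, 0.0029, -0.0185], 0],
  [[0.048, 0.0029, -0.0185], 0],
  [[0.048, 0.0029, -0.0185], 0],
])

```text
time: 27.85
position: [0.6244, -0.0199, 0.0719]
tool_rot: [2.282, -2.149, -0.008]
ft_force: [-14.6, -1.2, 15.2]
grip_width: 0.006
```

Request:
carry_out([
  [[-0.008, 0, 0.005], 0],
  [[-0.012, 0, 0.05], 0],
  [[-0.012, 0, 0.1], 0],
  [[-0.05, -0.003, 0.15], 0],
  [[-0.085, -0.005, 0.18], 0],
  [[-0.085, -0.005, 0.18], 0],
], grip=0.1)

```text
time: 28.45
position: [0.5433, -0.0244, 0.2563]
tool_rot: [-2.284, 2.151, -0.012]
ft_force: [0.5, 0.4, 0.4]
grip_width: 0.419
```

```bash
python3 - <<'E'
from h import *
s=st(); print(s["tool_rot"])
d=eyes.get_image("wrist"); e=eyes.get_image("scene")["pixels"]; t=eyes.get_image("top")["pixels"]
b=cv2.resize(e[215:335,210:370],(400,300)); a=cv2.resize(d["pixels"],(400,300))
cv2.imwrite("pics/w6.png",cv2.convertScaleAbs(np.hstack([a,b]),alpha=1.5))
E
```

```text
t 28.45 p [ 0.5433 -0.0244  0.2563] F [0.5 0.4 0.4] w 0.419
[-2.284   2.1513 -0.0121]
```

View pics/w6.png

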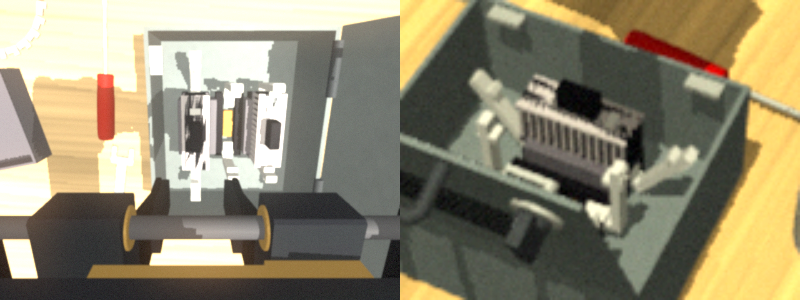

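Request:
carry_out([
  [[0, 0, -0.05], 0],
  [[0, 0, -0.1], 0],
  [[0, 0, -0.13], 0],
  [[0, 0, -0.15], 0],
  [[0, 0, -0.163], 0],
  [[0, 0, -0.163], 0],
  [[0, 0, -0.163], 0],
])

```text
time: 29.3
position: [0.5434, -0.0244, 0.0879]
tool_rot: [-2.287, 2.153, 0.001]
ft_force: [-0.8, -1.2, 0.2]
grip_width: 0.457
```

Request:
carry_out([
  [[0, 0, 0], 0],
  [[0, 0, 0], 0],
  [[0, 0, 0], 0],
  [[0, 0, 0], 0],
  [[0, 0, 0], 0],
  [[0, 0, 0], 0],
  [[0, 0, 0], 0],
  [[0, 0, 0], 0],
], grip=1, squeeze=40)

```text
time: 30.1
position: [0.5432, -0.0249, 0.0885]
tool_rot: [-2.287, 2.154, -0.001]
ft_force: [-0.5, -0.1, 4.0]
grip_width: 0.153
```

Request:
carry_out([
  [[0, 0, 0.01], 0],
  [[0, 0, 0.02], 0],
  [[0, 0, 0.04], 0],
  [[0, 0, 0.06], 0],
  [[0, 0, 0.08], 0],
  [[0, 0, 0.1], 0],
  [[0, 0, 0.12], 0],
  [[0, 0, 0.14], 0],
  [[0, 0, 0.16], 0],
  [[0, 0, 0.16], 0],
  [[0, 0, 0.16], 0],
])

```text
time: 31.2
position: [0.5426, -0.0245, 0.2478]
tool_rot: [2.287, -2.154, -0.0]
ft_force: [-0.3, 0.1, -3.2]
grip_width: 0.157
```

```bash
cat >> h.py <<'E'
def tray(d):
    hsv=cv2.cvtColor(d["pixels"],cv2.COLOR_BGR2HSV)
    m=((hsv[...,1]<95)&(hsv[...,2]<170)).astype(np.uint8); mm=np.zeros_like(m); mm[205:345,75:252]=m[205:345,75:252]
    mm=cv2.morphologyEx(mm,cv2.MORPH_OPEN,np.ones((5,5)))
    c=max(cv2.findContours(mm,0,2)[0],key=cv2.contourArea)
    b=cv2.boxPoints(cv2.minAreaRect(c)); w=cast(d,b,.045); n=[np.linalg.norm(w[i]-w[(i+1)%4]) for i in(0,1)]
    i=int(np.argmax(n)); v=w[(i+1)%4]-w[i]; v=v*np.sign(v[1]); a=np.arctan2(v[1],v[0])
    ctr=w.mean(0)[:2]; print("tray",b.round(1).tolist(),ctr,"yaxis deg",np.degrees(a),n)
    return ctr,a
E
python3 - <<'E'
from h import *
s=st(); print(s["tool_rot"],s["torque"])
d=eyes.get_image("top"); tray(d)
E
```

```text
t 31.2 p [ 0.5426 -0.0245  0.2478] F [-0.3  0.1 -3.2] w 0.157
[ 2.287  -2.1537 -0.    ] [ 0.0157  0.0352 -0.0571]
tray [[128.60000610351562, 268.0], [221.6999969482422, 244.0], [237.10000610351562, 303.6000061035156], [143.89999389648438, 327.6000061035156]] [0.4897 0.29  ] yaxis deg 104.73892829684063 [np.float64(0.21690261361432797), np.float64(0.1409848195448248)]
```

The tray had been knocked to about (0.489,0.293). Carrying module 2 over its far half.

Request:
carry_out([
  [[-0.005, 0.028, 0], 0.016],
  [[-0.01, 0.056, 0], 0.03],
  [[-0.015, 0.084, 0], 0.045],
  [[-0.02, 0.112, 0], 0.06],
  [[-0.025, 0.14, 0], 0.075],
  [[-0.03, 0.168, 0], 0.09],
  [[-0.036, 0.196, 0], 0.105],
  [[-0.041, 0.224, 0], 0.12],
  [[-0.046, 0.252, 0], 0.135],
  [[-0.051, 0.28, 0], 0.15],
  [[-0.056, 0.308, 0], 0.165],
  [[-0.061, 0.336, 0], 0.18],
  [[-0.064, 0.355, 0], 0.19],
  [[-0.0665, 0.3665, 0], 0.196],
  [[-0.0665, 0.3665, 0], 0.196],
  [[-0.0665, 0.3665, 0], 0.196],
])

```text
time: 32.85
position: [0.4766, 0.3405, 0.2473]
tool_rot: [2.484, -1.92, 0.0]
ft_force: [-0.3, 0.9, -4.3]
grip_width: 0.153
```

```bash
python3 - <<'E'
from h import *
s=st(); print(s["tool_rot"])
d=eyes.get_image("wrist"); e=eyes.get_image("scene")["pixels"]
a=cv2.resize(d["pixels"],(400,300)); b=cv2.resize(e[110:290,240:480],(400,300))
cv2.imwrite("pics/w7.png",cv2.convertScaleAbs(np.hstack([a,b]),alpha=1.5))
E
```

```text
t 32.85 p [0.4766 0.3405 0.2473] F [-0.3  0.9 -4.3] w 0.153
[ 2.4843 -1.9198  0.0005]
```

View pics/w7.png

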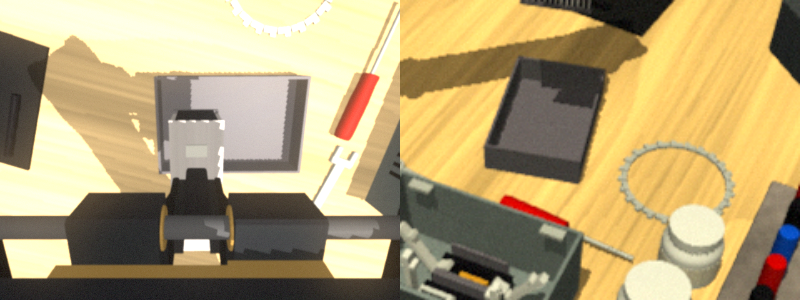

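The wrist view shows the held module above the tray, in the tray's left (+y) part. Tray rim is about (155,75)–(308,75)–(300,172)–(160,172) at half scale.

```bash
python3 - <<'E'
from h import *
d=eyes.get_image("wrist")
w=cast(d,np.array([(155,75),(308,75),(300,172),(160,172)])*1.6,.045); print(w,w.mean(0))
print('side corners rim: far-left etc; module foot world should be', )
E
```

```text
[[0.5332 0.4112 0.045 ]
 [0.5841 0.2151 0.045 ]
 [0.4515 0.175  0.045 ]
 [0.3997 0.3755 0.045 ]] [0.4921 0.2942 0.045 ]
side corners rim: far-left etc; module foot world should be
```

Request:
carry_out([
  [[0, 0.001, -0.03], 0],
  [[0, 0.001, -0.06], 0],
  [[0, 0.001, -0.09], 0],
  [[0, 0.001, -0.12], 0],
  [[0, 0.001, -0.14], 0],
  [[0, 0.001, -0.16], 0],
  [[0, 0.001, -0.17], 0],
  [[0, 0.001, -0.18], 0],
  [[0, 0.001, -0.187], 0],
  [[0, 0.001, -0.187], 0],
  [[0, 0.001, -0.187], 0],
])

```text
time: 34.1
position: [0.4768, 0.3431, 0.0617]
tool_rot: [-2.486, 1.92, -0.001]
ft_force: [-0.9, -0.4, -3.5]
grip_width: 0.158
```

Request:
carry_out([
  [[0, 0, -0.002], 0],
  [[0, 0, -0.003], 0],
  [[0, 0, -0.003], 0],
])

```text
time: 34.4
position: [0.4764, 0.3429, 0.0582]
tool_rot: [-2.487, 1.92, -0.0]
ft_force: [0.2, -0.7, -2.7]
grip_width: 0.159
```

Request:
carry_out([
  [[0, 0, -0.001], 0],
  [[0, 0, -0.002], 0],
  [[0, 0, -0.002], 0],
])

```text
time: 34.7
position: [0.4765, 0.3434, 0.0573]
tool_rot: [-2.487, 1.919, -0.001]
ft_force: [-3.6, -1.0, 4.3]
grip_width: 0.159
```

Request:
carry_out([
  [[0, 0, 0], 0],
  [[0, 0, 0], 0],
  [[0, 0, 0], 0],
  [[0, 0, 0], 0],
  [[0, 0, 0.05], 0],
  [[0, 0, 0.1], 0],
  [[0, 0, 0.15], 0],
  [[0, 0, 0.19], 0],
  [[0, 0, 0.19], 0],
], grip=0.1)

```text
time: 35.6
position: [0.4787, 0.3454, 0.2528]
tool_rot: [-2.478, 1.914, -0.006]
ft_force: [1.3, 0.3, -0.0]
grip_width: 0.448
```

Module 2 is down. Now to module 0, straddling its grip with the jaws along the cabinet's x.

Request:
carry_out([
  [[0.006, -0.04, 0.01], 0.14],
  [[0.012, -0.08, 0.01], 0.28],
  [[0.018, -0.12, 0.01], 0.42],
  [[0.024, -0.16, 0.01], 0.56],
  [[0.03, -0.2, 0.01], 0.7],
  [[0.036, -0.24, 0.01], 0.84],
  [[0.042, -0.28, 0.01], 0.98],
  [[0.048, -0.32, 0.01], 1.12],
  [[0.054, -0.36, 0.01], 1.26],
  [[0.06, -0.4, 0.01], 1.375],
  [[0.066, -0.44, 0.01], 1.375],
  [[0.073, -0.469, 0.01], 1.375],
  [[0.073, -0.469, 0.01], 1.375],
  [[0.073, -0.469, 0.01], 1.375],
  [[0.073, -0.469, 0.01], 1.375],
], grip=-0.15, squeeze=25)

```text
time: 37.1
position: [0.5493, -0.1245, 0.2557]
tool_rot: [-3.139, -0.098, 0.001]
ft_force: [-1.0, 0.5, 0.5]
grip_width: 0.575
```

```bash
python3 - <<'E'
from h import *
s=st(); r=s["tool_rot"]; print(r,np.degrees(2*np.arctan2(r[1],r[0])),np.round(s["joint_positions"],2))
d=eyes.get_image("wrist"); a=cv2.resize(d["pixels"],(400,300))
e=eyes.get_image("top")["pixels"]; b=cv2.resize(e[185:345,110:430],(400,200)); b=cv2.copyMakeBorder(b,0,100,0,0,0)
cv2.imwrite("pics/w8.png",cv2.convertScaleAbs(np.hstack([a,b]),alpha=1.4))
E
```

```text
t 37.1 p [ 0.5493 -0.1245  0.2557] F [-1.   0.5  0.5] w 0.575
[-3.1392 -0.0975  0.0006] -356.4412404335071 [ 0.69  0.16 -0.58  1.6   0.09  1.4   0.17]
```

View pics/w8.png

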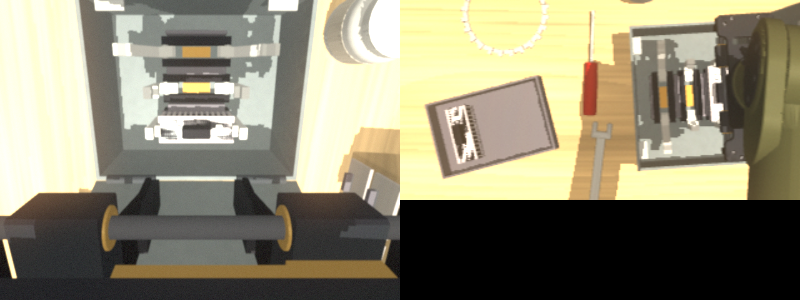

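Module 2 stands in the tray. In the wrist view, module 0's grip is at about (198,130) at half scale and its levers are at x 153 and 241.

```bash
python3 - <<'E'
from h import *
d=eyes.get_image("wrist"); im=d["pixels"][150:260,220:420]
print(cast(d,[(317,206)],.099),cast(d,np.array([(150,132),(243,131)])*1.6,.095))
g=cv2.cvtColor(im,cv2.COLOR_BGR2GRAY)
print(g[58,40:160:3],g[52:66:2,60:140:4])
E
```

```text
[[ 0.5525 -0.1153  0.099 ]] [[ 0.4929 -0.1242  0.095 ]
 [ 0.6086 -0.1156  0.095 ]]
[102 155 218 224 241 244 248 251 242 208 108  68  70  69  68  71  67  68
  67  67  66  66  65  63  68  90 238 239 220 248 248 246 107  78  76  78
  71 180 247 247] [[221 244 243 121  49  49  48  50  44  51  49  52  53  47 181 239 224 247
  247 145]
 [223 217 198  77  49  47  47  48  50  49  45  44  50  48 153 237 209 249
  248 127]
 [242 174  93  57  55  55  54  54  56  55  55  53  53  53 119 207 224 248
  249 151]
 [251 242 189  67  70  69  68  67  65  65  66  66  65  68 165 239 220 247
  247 107]
 [251 250 246  65  72  71  73  74  70  69  69  70  67  65 178 245 231 248
  249 157]
 [248 249 248  72  73  73  70  73  69  73  72  70  72  70 171 244 241 248
  248 237]
 [209 246 247  67  70  72  71  67  68  70  69  70  69  70 165 242 240 248
  248 246]]
```

Request:
carry_out([
  [[0, 0, -0.05], 0],
  [[0, 0, -0.1], 0],
  [[0, 0, -0.13], 0],
  [[0, 0, -0.145], 0],
  [[0, 0, -0.155], 0],
  [[0, 0, -0.155], 0],
  [[0, 0, -0.155], 0],
])

```text
time: 37.95
position: [0.5506, -0.1262, 0.1027]
tool_rot: [3.139, 0.095, 0.004]
ft_force: [0.9, -0.7, 0.9]
grip_width: 0.575
```

Request:
carry_out([
  [[-0.001, 0.001, -0.007], 0],
  [[-0.001, 0.001, -0.0135], 0],
  [[-0.001, 0.001, -0.0135], 0],
  [[-0.001, 0.001, -0.0135], 0],
])

```text
time: 38.35
position: [0.5482, -0.1252, 0.0875]
tool_rot: [-3.14, -0.094, 0.0]
ft_force: [-0.2, 0.5, -0.1]
grip_width: 0.577
```

Request:
carry_out([
  [[0, 0, 0], 0],
  [[0, 0, 0], 0],
  [[0, 0, 0], 0],
  [[0, 0, 0], 0],
  [[0, 0, 0], 0],
  [[0, 0, 0], 0],
  [[0, 0, 0], 0],
], grip=-1)

```text
time: 39.05
position: [0.5484, -0.1252, 0.0876]
tool_rot: [3.14, 0.094, 0.0]
ft_force: [-0.0, -0.3, 0.2]
grip_width: 0.989
```

Request:
carry_out([
  [[0.006, 0.0004, -0.001], 0],
  [[0.012, 0.0007, -0.003], 0],
  [[0.018, 0.0011, -0.005], 0],
  [[0.019, 0.0012, -0.005], 0],
  [[0.019, 0.0012, -0.005], 0],
])

```text
time: 39.55
position: [0.5677, -0.1238, 0.0823]
tool_rot: [-3.14, -0.094, -0.0]
ft_force: [0.2, 0.1, -0.9]
grip_width: 0.997
```

Request:
carry_out([
  [[-0.009, -0.0006, 0.003], 0],
  [[-0.019, -0.0012, 0.005], 0],
  [[-0.025, -0.0015, 0.003], 0],
  [[-0.031, -0.0019, 0.001], 0],
  [[-0.036, -0.0022, 0], 0],
  [[-0.0365, -0.0022, 0], 0],
  [[-0.0365, -0.0022, 0], 0],
])

```text
time: 40.25
position: [0.5303, -0.1263, 0.0824]
tool_rot: [3.14, 0.094, -0.001]
ft_force: [0.7, -1.0, 1.0]
grip_width: 0.996
```

Request:
carry_out([
  [[0.01, 0.0006, 0.006], 0],
  [[0.0185, 0.0011, 0.01], 0],
  [[0.0185, 0.0011, 0.05], 0],
  [[0.0185, 0.0011, 0.06], 0],
  [[0.0185, 0.0011, 0.06], 0],
])

```text
time: 40.75
position: [0.5518, -0.1251, 0.145]
tool_rot: [3.139, 0.095, 0.007]
ft_force: [0.2, -0.2, -0.6]
grip_width: 1.002
```

Request:
carry_out([
  [[0.03, 0.002, 0], 0],
  [[0.058, 0.0036, 0], 0],
  [[0.058, 0.0036, 0], 0],
  [[0.058, 0.0036, 0], 0],
  [[0.058, 0.0036, 0], 0],
  [[0.058, 0.0036, 0], 0],
  [[0.058, 0.0036, 0], 0],
  [[0.058, 0.0036, 0], 0],
  [[0.058, 0.0036, 0], 0],
  [[0.058, 0.0036, 0], 0],
  [[0.058, 0.0036, 0], 0],
  [[0.058, 0.0036, 0], 0],
  [[0.058, 0.0036, 0], 0],
  [[0.058, 0.0036, 0], 0],
  [[0.058, 0.0036, 0], 0],
], grip=1)

```text
time: 42.25
position: [0.6074, -0.1214, 0.1425]
tool_rot: [-3.14, -0.094, -0.0]
ft_force: [0.3, -0.0, 1.2]
grip_width: 0.006
```

```bash
python3 - <<'E'
from h import *
s=st()
e=eyes.get_image("scene")["pixels"]; b=cv2.resize(e[210:340,200:370],(780,596),interpolation=2)
cv2.imwrite("pics/s9.png",cv2.convertScaleAbs(b,alpha=1.6))
E
```

```text
t 42.25 p [ 0.6074 -0.1214  0.1425] F [ 0.3 -0.   1.2] w 0.006
```

View pics/s9.png

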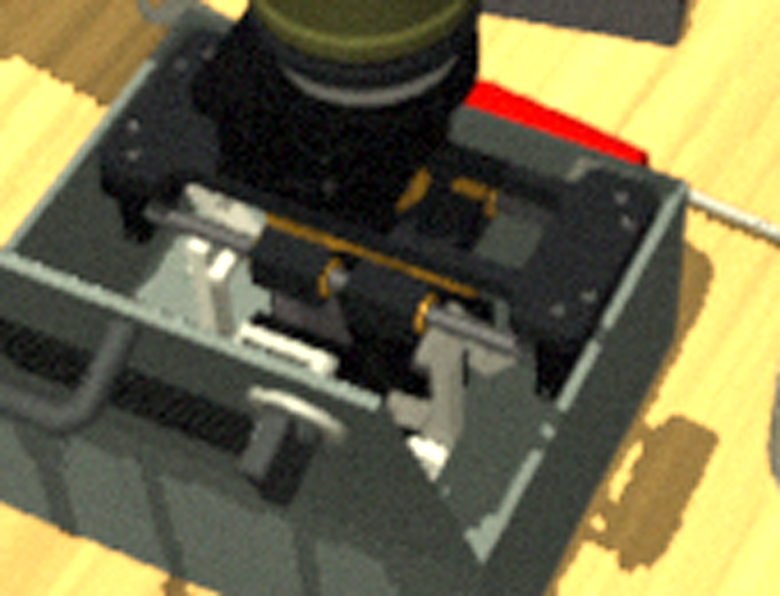

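```bash
python3 - <<'E'
from h import *
d=eyes.get_image("scene")
C=np.array([.546,-.0748]);t=.061;R=np.array([[np.cos(t),-np.sin(t)],[np.sin(t),np.cos(t)]])
def L(x,y,z): return np.r_[C+R@[x,y],z]
for y in(-.05,0,.05):
  for sg in(-1,1):
    for a in(0,.35,.6):
      c,s=np.cos(a),np.sin(a); T=L(sg*(.044+.01*c+.07*s),y,.022+.07*c-.01*s)
      uv=proj(d,T)[0]; print(y,sg,a,((uv-[200,210])*[780/170,596/130]).round())
print(((proj(d,[.6074,-.1214,.1425])[0]-[200,210])*[780/170,596/130]).round())
E
```

```text
-0.05 -1 0 [150. 335.]
-0.05 -1 0.35 [104. 327.]
-0.05 -1 0.6 [ 78. 330.]
-0.05 1 0 [379. 425.]
-0.05 1 0.35 [431. 455.]
-0.05 1 0.6 [463. 481.]
0 -1 0 [208. 251.]
0 -1 0.35 [163. 244.]
0 -1 0.6 [138. 248.]
0 1 0 [432. 335.]
0 1 0.35 [483. 365.]
0 1 0.6 [514. 390.]
0.05 -1 0 [264. 171.]
0.05 -1 0.35 [219. 166.]
0.05 -1 0.6 [194. 170.]
0.05 1 0 [483. 251.]
0.05 1 0.35 [532. 279.]
0.05 1 0.6 [562. 305.]
[383. 356.]
```

Visible levers at (210,255) and (440,340) are the empty socket's, still upright. 0b's tip at about (430,455) is partly out as planned. Finishing 0b.

Request:
carry_out([
  [[0, 0, -0.03], 0],
  [[0, 0, -0.05], 0],
  [[0, 0, -0.058], 0],
  [[0, 0, -0.058], 0],
  [[0.004, 0.0002, -0.0595], 0],
  [[0.0075, 0.0005, -0.062], 0],
  [[0.0114, 0.0007, -0.0655], 0],
  [[0.0166, 0.001, -0.07], 0],
  [[0.0195, 0.0012, -0.071], 0],
  [[0.0205, 0.0012, -0.071], 0],
  [[0.0205, 0.0012, -0.071], 0],
])

```text
time: 43.45
position: [0.6288, -0.1203, 0.072]
tool_rot: [3.14, 0.094, 0.003]
ft_force: [2.5, -1.7, 3.3]
grip_width: 0.005
```

Request:
carry_out([
  [[-0.006, 0, 0.005], 0],
  [[-0.012, 0, 0.04], 0],
  [[-0.02, 0, 0.071], 0],
  [[-0.06, -0.004, 0.071], 0],
  [[-0.1, -0.006, 0.071], 0],
  [[-0.137, -0.0084, 0.071], 0],
  [[-0.137, -0.0084, 0.071], 0],
  [[-0.137, -0.0084, 0.071], 0],
])

```text
time: 44.25
position: [0.4895, -0.129, 0.1425]
tool_rot: [3.139, 0.092, -0.001]
ft_force: [0.6, -0.1, 0.1]
grip_width: 0.004
```

No stop felt, so the finger tips must be thinner than 15 mm each. I'll push further on 0a until the stop shows as force.

Request:
carry_out([
  [[0, 0, -0.03], 0],
  [[0, 0, -0.05], 0],
  [[0, 0, -0.058], 0],
  [[0, 0, -0.058], 0],
  [[-0.004, -0.0002, -0.0595], 0],
  [[-0.0075, -0.0005, -0.062], 0],
  [[-0.0114, -0.0007, -0.0655], 0],
  [[-0.0166, -0.001, -0.07], 0],
  [[-0.0205, -0.0012, -0.071], 0],
  [[-0.0225, -0.0012, -0.071], 0],
  [[-0.0225, -0.0012, -0.071], 0],
])

```text
time: 45.35
position: [0.4682, -0.1302, 0.0719]
tool_rot: [3.139, 0.094, 0.001]
ft_force: [-0.7, -1.4, 1.5]
grip_width: 0.001
```

Request:
carry_out([
  [[-0.002, -0.0001, 0], 0],
  [[-0.003, -0.0002, 0], 0],
  [[-0.003, -0.0002, 0], 0],
])

```text
time: 45.65
position: [0.4667, -0.1301, 0.072]
tool_rot: [3.14, 0.094, 0.004]
ft_force: [3.9, 0.5, -0.0]
grip_width: 0.004
```

Request:
carry_out([
  [[-0.002, -0.0001, 0], 0],
  [[-0.004, -0.0002, 0], 0],
  [[-0.004, -0.0002, 0], 0],
])

```text
time: 45.95
position: [0.4655, -0.1301, 0.0731]
tool_rot: [3.139, 0.095, 0.014]
ft_force: [10.0, 0.2, -0.4]
grip_width: 0.003
```

Request:
carry_out([
  [[0.01, 0, 0.005], 0],
  [[0.016, 0, 0.04], 0],
  [[0.03, 0.002, 0.07], 0],
  [[0.07, 0.004, 0.07], 0],
  [[0.11, 0.007, 0.07], 0],
  [[0.15, 0.009, 0.07], 0],
  [[0.16, 0.0098, 0.07], 0],
  [[0.16, 0.0098, 0.07], 0],
  [[0.16, 0.0098, 0.04], 0],
  [[0.16, 0.0098, 0.01], 0],
  [[0.16, 0.0098, 0.001], 0],
  [[0.16, 0.0098, 0.001], 0],
  [[0.166, 0.0102, 0.0], 0],
  [[0.171, 0.0105, 0.0], 0],
  [[0.174, 0.0106, 0.0], 0],
  [[0.174, 0.0106, 0.0], 0],
])

```text
time: 47.55
position: [0.6323, -0.1203, 0.073]
tool_rot: [3.139, 0.093, -0.012]
ft_force: [-12.4, -0.6, 9.5]
grip_width: 0.005
```

Request:
carry_out([
  [[0.002, 0.0001, 0], 0],
  [[0.003, 0.0002, 0], 0],
  [[0.003, 0.0002, 0], 0],
])

```text
time: 47.85
position: [0.6327, -0.1203, 0.0728]
tool_rot: [3.138, 0.093, -0.021]
ft_force: [-18.4, -0.9, 13.8]
grip_width: 0.004
```

Request:
carry_out([
  [[-0.012, 0, 0.005], 0],
  [[-0.02, 0, 0.04], 0],
  [[-0.04, -0.002, 0.08], 0],
  [[-0.08, -0.005, 0.08], 0],
  [[-0.088, -0.0055, 0.08], 0],
  [[-0.088, -0.0055, 0.08], 0],
  [[-0.088, -0.0055, 0.08], 0],
  [[-0.088, -0.0055, 0.08], 0],
  [[-0.088, -0.0055, 0.08], 0],
  [[-0.088, -0.0055, 0.08], 0],
  [[-0.088, -0.0055, 0.08], 0],
  [[-0.088, -0.0055, 0.08], 0],
], grip=-0.8)

```text
time: 49.05
position: [0.5505, -0.1248, 0.1514]
tool_rot: [-3.14, -0.095, 0.0]
ft_force: [0.1, 0.7, -0.0]
grip_width: 0.891
```

Request:
carry_out([
  [[0, 0, -0.03], 0],
  [[0, 0, -0.055], 0],
  [[0, 0, -0.063], 0],
  [[0, 0, -0.063], 0],
  [[0, 0, -0.063], 0],
])

```text
time: 49.55
position: [0.5512, -0.125, 0.0896]
tool_rot: [3.14, 0.094, 0.002]
ft_force: [0.1, -0.4, 0.5]
grip_width: 0.901
```

Request:
carry_out([
  [[0, 0, 0], 0],
  [[0, 0, 0], 0],
  [[0, 0, 0], 0],
  [[0, 0, 0], 0],
  [[0, 0, 0], 0],
  [[0, 0, 0], 0],
  [[0, 0, 0], 0],
  [[0, 0, 0], 0],
  [[0, 0, 0], 0],
  [[0, 0, 0], 0],
], grip=1, squeeze=40)

```text
time: 50.55
position: [0.5501, -0.125, 0.0885]
tool_rot: [3.14, 0.094, -0.001]
ft_force: [-2.8, 0.6, 2.0]
grip_width: 0.407
```

Gripped at 35 mm, as expected. Lifting.

Request:
carry_out([
  [[0, 0, 0.01], 0],
  [[0, 0, 0.02], 0],
  [[0, 0, 0.04], 0],
  [[0, 0, 0.06], 0],
  [[0, 0, 0.08], 0],
  [[0, 0, 0.1], 0],
  [[0, 0, 0.12], 0],
  [[0, 0, 0.14], 0],
  [[0, 0, 0.16], 0],
  [[0, 0, 0.17], 0],
  [[0, 0, 0.17], 0],
  [[0, 0, 0.17], 0],
])

```text
time: 51.75
position: [0.5501, -0.1249, 0.2581]
tool_rot: [-3.14, -0.094, 0.001]
ft_force: [0.7, 0.4, -3.0]
grip_width: 0.408
```

```bash
python3 - <<'E'
from h import *
s=st(); print(s["torque"])
d=eyes.get_image("top"); tray(d)
E
```

```text
t 51.75 p [ 0.5501 -0.1249  0.2581] F [ 0.7  0.4 -3. ] w 0.408
[-0.0921 -0.1265 -0.0064]
tray [[128.39999389648438, 268.5], [221.39999389648438, 244.0], [237.0, 303.20001220703125], [144.0, 327.70001220703125]] [0.4896 0.2903] yaxis deg 105.01608023159336 [np.float64(0.2167936892027292), np.float64(0.14023339985230734)]
```

Request:
carry_out([
  [[-0.004, 0.03, 0], 0.016],
  [[-0.008, 0.06, 0], 0.032],
  [[-0.012, 0.09, 0], 0.048],
  [[-0.016, 0.12, 0], 0.064],
  [[-0.02, 0.15, 0], 0.08],
  [[-0.024, 0.18, 0], 0.096],
  [[-0.028, 0.21, 0], 0.112],
  [[-0.032, 0.24, 0], 0.128],
  [[-0.036, 0.27, 0], 0.144],
  [[-0.04, 0.3, 0], 0.16],
  [[-0.044, 0.33, 0], 0.176],
  [[-0.047, 0.355, 0], 0.19],
  [[-0.0495, 0.375, 0], 0.197],
  [[-0.0495, 0.375, -0.04], 0.197],
  [[-0.0495, 0.375, -0.08], 0.197],
  [[-0.0495, 0.375, -0.12], 0.197],
  [[-0.0495, 0.375, -0.16], 0.197],
  [[-0.0495, 0.375, -0.18], 0.197],
  [[-0.0495, 0.375, -0.19], 0.197],
  [[-0.0495, 0.375, -0.19], 0.197],
])

```text
time: 53.8
position: [0.4994, 0.2499, 0.067]
tool_rot: [3.115, 0.404, -0.005]
ft_force: [0.7, -0.3, -2.3]
grip_width: 0.41
```

Request:
carry_out([
  [[0, 0, -0.004], 0],
  [[0, 0, -0.008], 0],
  [[0, 0, -0.009], 0],
  [[0, 0, -0.009], 0],
])

```text
time: 54.2
position: [0.5012, 0.2501, 0.06]
tool_rot: [3.116, 0.402, 0.001]
ft_force: [-0.2, 0.2, -2.7]
grip_width: 0.409
```

Request:
carry_out([
  [[0, 0, -0.0015], 0],
  [[0, 0, -0.003], 0],
  [[0, 0, -0.003], 0],
])

```text
time: 54.5
position: [0.5011, 0.2501, 0.0571]
tool_rot: [3.115, 0.403, 0.001]
ft_force: [-1.3, -0.1, 2.2]
grip_width: 0.407
```

Request:
carry_out([
  [[0, 0, 0], 0],
  [[0, 0, 0], 0],
  [[0, 0, 0], 0],
  [[0, 0, 0], 0],
  [[0, 0, 0], 0],
  [[0, 0, 0.04], 0],
  [[0, 0, 0.09], 0],
  [[0, 0, 0.14], 0],
  [[0, 0, 0.19], 0],
  [[0, 0, 0.19], 0],
], grip=-0.6)

```text
time: 55.5
position: [0.5039, 0.2527, 0.254]
tool_rot: [-3.113, -0.402, -0.019]
ft_force: [-0.6, 0.5, -0.1]
grip_width: 0.801
```

Request:
carry_out([
  [[0.006, -0.045, 0.03], -0.14],
  [[0.012, -0.09, 0.06], -0.28],
  [[0.018, -0.135, 0.09], -0.42],
  [[0.024, -0.18, 0.12], -0.56],
  [[0.03, -0.22, 0.15], -0.7],
  [[0.036, -0.265, 0.15], -0.84],
  [[0.042, -0.31, 0.15], -0.98],
  [[0.048, -0.355, 0.15], -1.12],
  [[0.053, -0.4, 0.15], -1.26],
  [[0.055, -0.44, 0.15], -1.4],
  [[0.057, -0.48, 0.15], -1.54],
  [[0.0575, -0.53, 0.15], -1.68],
  [[0.0575, -0.53, 0.15], -1.768],
  [[0.0575, -0.53, 0.15], -1.768],
  [[0.0575, -0.53, 0.15], -1.768],
  [[0.0575, -0.53, 0.15], -1.768],
], grip=0.54)

```text
time: 57.1
position: [0.5589, -0.2781, 0.3968]
tool_rot: [-2.291, 2.149, -0.0]
ft_force: [0.0, 1.1, 0.3]
grip_width: 0.228
```

```bash
python3 - <<'E'
from h import *
s=st(); r=s["tool_rot"]; print(r,np.degrees(2*np.arctan2(r[1],r[0]))%360,np.round(s["joint_positions"],2))
d=eyes.get_image("wrist"); a=cv2.resize(d["pixels"],(400,300))
e=eyes.get_image("top")["pixels"]; b=cv2.resize(e[205:345,100:380],(400,200)); b=cv2.copyMakeBorder(b,0,100,0,0,0)
cv2.imwrite("pics/w10.png",cv2.convertScaleAbs(np.hstack([a,b]),alpha=1.5))
E
```

```text
t 57.1 p [ 0.5589 -0.2781  0.3968] F [0.  1.1 0.3] w 0.228
[-2.2913  2.1486 -0.0003] 273.68207042498403 [ 0.74  0.27 -0.43  1.19  0.11  1.7  -1.16]
```

View pics/w10.png

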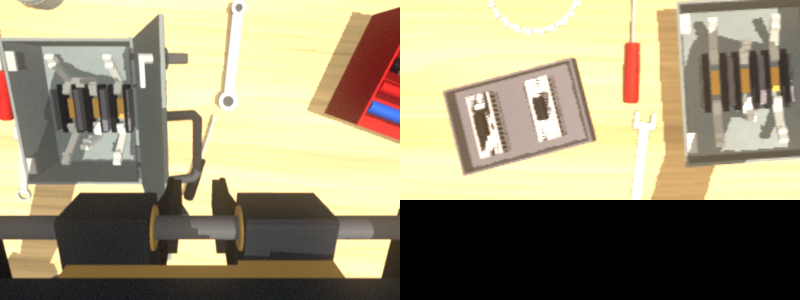

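Both modules stand in the tray side by side. The handle bar is at about (197,147) at half scale.

```bash
python3 - <<'E'
from h import *
s=st()
d=eyes.get_image("wrist"); print(cast(d,np.array([(197,125),(196,165)])*1.6,.290))
g=cv2.cvtColor(d["pixels"],cv2.COLOR_BGR2GRAY)
for r in(210,235,260): print(g[r,285:350:2])
E
```

```text
t 57.2 p [ 0.5588 -0.2785  0.397 ] F [ 0.4 -0.1  0.8] w 0.233
[[ 0.5842 -0.2769  0.29  ]
 [ 0.5402 -0.2786  0.29  ]]
[192 191 191 191 195 194 188 193 192 191 188 131  67  60  63  66  65  63
  87 171 192 171 128 125 136 169 175 188 186 191 191 191 189]
[176 173 175 173 175 175 175 174 175 178 175 134  66  63  64  63  65  60
  69 106 132 161 167 174 179 176 176 175 174 176 175 176 176]
[186 187 189 189 190 188 187 188 187 183 148  97  61  63  62  62  62  60
  60  59  57 108 177 184 184 184 182 183 184 182 182 181 179]
```

Request:
carry_out([
  [[0, -0.0005, -0.04], 0],
  [[0, -0.0005, -0.07], 0],
  [[0, -0.0005, -0.09], 0],
  [[0, -0.0005, -0.11], 0],
  [[0, -0.0005, -0.128], 0],
  [[0, -0.0005, -0.128], 0],
  [[0, -0.0005, -0.128], 0],
])

```text
time: 57.95
position: [0.5585, -0.2802, 0.2691]
tool_rot: [2.288, -2.153, 0.0]
ft_force: [-0.3, 0.5, -0.1]
grip_width: 0.224
```

Request:
carry_out([
  [[0, 0, 0], 0],
  [[0, 0, 0], 0],
  [[0, 0, 0], 0],
  [[0, 0, 0], 0],
  [[0, 0, 0], 0],
], grip=1, squeeze=30)

```text
time: 58.45
position: [0.559, -0.2786, 0.2701]
tool_rot: [-2.287, 2.151, -0.0]
ft_force: [-2.9, 4.7, 5.0]
grip_width: 0.105
```

```bash
python3 - <<'E'
from h import *
s=st();r=.199;p=.2023
for t0,t1,n in((1.9,.95,10),(.95,0,10)):
    t=t0+(t1-t0)*np.arange(1,n+1)/n
    dy=r*(np.cos(t+p)-np.cos(t0+p)); dz=r*(np.sin(t+p)-np.sin(t0+p))
    print([[[float(round(-.061*y,4)),float(round(y*.998,4)),float(round(z,4))],0] for y,z in zip(dy,dz)])
E
```

```text
t 58.45 p [ 0.559  -0.2786  0.2701] F [-2.9  4.7  5. ] w 0.105
[[[-0.001, 0.0167, 0.0088], 0], [[-0.0021, 0.0341, 0.016], 0], [[-0.0032, 0.0522, 0.0214], 0], [[-0.0043, 0.0707, 0.0252], 0], [[-0.0055, 0.0894, 0.0271], 0], [[-0.0066, 0.1083, 0.0273], 0], [[-0.0078, 0.1271, 0.0257], 0], [[-0.0089, 0.1456, 0.0223], 0], [[-0.01, 0.1638, 0.0171], 0], [[-0.0111, 0.1814, 0.0103], 0]]
[[[-0.001, 0.0168, -0.0085], 0], [[-0.002, 0.0328, -0.0185], 0], [[-0.0029, 0.0478, -0.0301], 0], [[-0.0038, 0.0616, -0.043], 0], [[-0.0045, 0.0741, -0.0571], 0], [[-0.0052, 0.0852, -0.0724], 0], [[-0.0058, 0.0948, -0.0886], 0], [[-0.0063, 0.1028, -0.1057], 0], [[-0.0067, 0.1092, -0.1235], 0], [[-0.007, 0.1138, -0.1418], 0]]
```

Request:
carry_out([
  [[-0.001, 0.0167, 0.0088], 0],
  [[-0.0021, 0.0341, 0.016], 0],
  [[-0.0032, 0.0522, 0.0214], 0],
  [[-0.0043, 0.0707, 0.0252], 0],
  [[-0.0055, 0.0894, 0.0271], 0],
  [[-0.0066, 0.1083, 0.0273], 0],
  [[-0.0078, 0.1271, 0.0257], 0],
  [[-0.0089, 0.1456, 0.0223], 0],
  [[-0.01, 0.1638, 0.0171], 0],
  [[-0.0111, 0.1814, 0.0103], 0],
])

```text
time: 59.45
position: [0.548, -0.0986, 0.2799]
tool_rot: [-2.286, 2.154, -0.006]
ft_force: [2.3, -1.8, 1.3]
grip_width: 0.101
```

Request:
carry_out([
  [[-0.001, 0.0168, -0.0085], 0],
  [[-0.002, 0.0328, -0.0185], 0],
  [[-0.0029, 0.0478, -0.0301], 0],
  [[-0.0038, 0.0616, -0.043], 0],
  [[-0.0045, 0.0741, -0.0571], 0],
  [[-0.0052, 0.0852, -0.0724], 0],
  [[-0.0058, 0.0948, -0.0886], 0],
  [[-0.0063, 0.1028, -0.1057], 0],
  [[-0.0067, 0.1092, -0.1235], 0],
  [[-0.0068, 0.111, -0.13], 0],
  [[-0.0069, 0.1125, -0.136], 0],
  [[-0.007, 0.1138, -0.14], 0],
  [[-0.007, 0.1138, -0.141], 0],
  [[-0.007, 0.1138, -0.141], 0],
])

```text
time: 60.85
position: [0.5408, 0.016, 0.1366]
tool_rot: [-2.286, 2.152, 0.001]
ft_force: [6.9, 1.4, -0.6]
grip_width: 0.097
```

Request:
carry_out([
  [[0, 0, -0.002], 0],
  [[0, 0, -0.004], 0],
  [[0, 0, -0.004], 0],
  [[0, 0, -0.004], 0],
])

```text
time: 61.25
position: [0.5407, 0.0168, 0.1328]
tool_rot: [-2.286, 2.151, 0.002]
ft_force: [7.3, 3.7, -0.6]
grip_width: 0.1
```

Request:
carry_out([
  [[0, 0, -0.002], 0],
  [[0, 0, -0.004], 0],
  [[0, 0, -0.005], 0],
  [[0, 0, -0.005], 0],
])

```text
time: 61.65
position: [0.5409, 0.0168, 0.1323]
tool_rot: [-2.286, 2.152, -0.001]
ft_force: [-4.7, 2.3, 25.4]
grip_width: 0.095
```

```bash
python3 - <<'E'
from h import *
s=st()
d=eyes.get_image("scene"); e=d["pixels"]; 
C=np.array([.546,-.0748]);t=.061;R=np.array([[np.cos(t),-np.sin(t)],[np.sin(t),np.cos(t)]])
for x,y,z in((.125,.105,.12),(.125,.105,.115),(.125,-.105,.12)): print(proj(d,np.r_[C+R@[x,y],z]))
cv2.imwrite("pics/s11.png",cv2.convertScaleAbs(cv2.resize(e[200:350,180:370],(760,600),interpolation=2),alpha=1.6))
E
```

```text
t 61.65 p [0.5409 0.0168 0.1323] F [-4.7  2.3 25.4] w 0.095
[[349.5281 247.8645]]
[[349.3747 249.5003]]
[[304.2257 331.7814]]
```

View pics/s11.png

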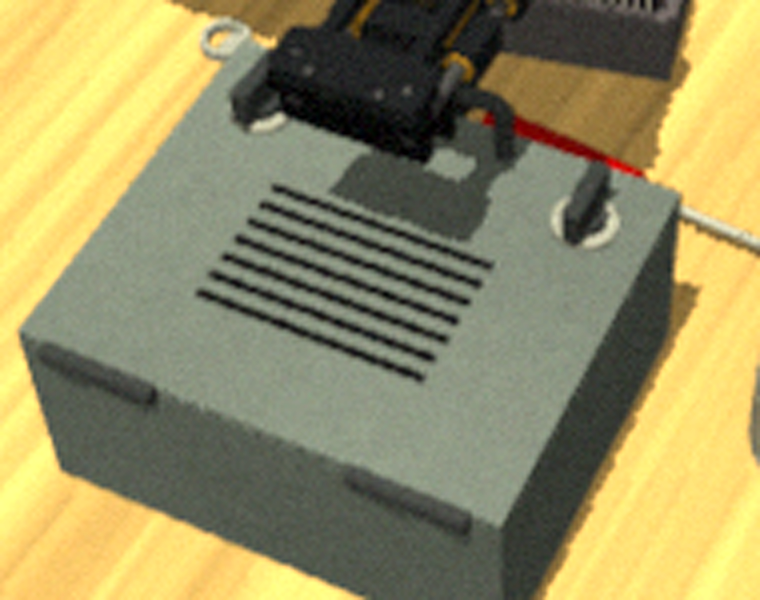

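The panel sits flush and shut, with 25 N pressing down. I'll release and go to the near fastener to lock it.

Request:
carry_out([
  [[0, 0, 0.005], 0],
  [[0, 0, 0.005], 0],
  [[0, 0, 0.005], 0],
  [[0, 0, 0.005], 0],
  [[0, 0, 0.05], 0],
  [[0, 0, 0.087], 0],
  [[-0.02, -0.006, 0.087], 0.14],
  [[-0.04, -0.014, 0.087], 0.28],
  [[-0.06, -0.02, 0.087], 0.42],
  [[-0.0885, -0.0293, 0.087], 1.571],
  [[-0.0885, -0.0293, 0.087], 1.571],
  [[-0.0885, -0.0293, 0.087], 1.571],
  [[-0.0885, -0.0293, 0.087], 1.571],
  [[-0.0885, -0.0293, 0.087], 1.571],
  [[-0.0885, -0.0293, 0.087], 1.571],
  [[-0.0885, -0.0293, 0.087], 1.571],
  [[-0.0885, -0.0293, 0.087], 1.571],
  [[-0.0885, -0.0293, 0.087], 1.571],
  [[-0.0885, -0.0293, 0.087], 1.571],
], grip=0)

```text
time: 63.6
position: [0.4514, -0.0146, 0.2153]
tool_rot: [-3.14, -0.09, 0.002]
ft_force: [-0.0, 0.2, 0.2]
grip_width: 0.5
```

Request:
carry_out([
  [[0, 0, 0], 0],
  [[0, 0, 0], 0],
  [[0, 0, 0], 0],
])

```text
time: 63.9
position: [0.4517, -0.0146, 0.2159]
tool_rot: [3.14, 0.093, 0.0]
ft_force: [-0.8, -0.4, -0.1]
grip_width: 0.498
```

Request:
carry_out([
  [[0.001, 0.002, -0.045], 0],
  [[0.001, 0.002, -0.08], 0],
  [[0.001, 0.002, -0.09], 0],
  [[0.001, 0.002, -0.09], 0],
  [[0.001, 0.002, -0.09], 0],
])

```text
time: 64.4
position: [0.4539, -0.0126, 0.1273]
tool_rot: [3.14, 0.094, 0.003]
ft_force: [0.9, -0.3, 0.5]
grip_width: 0.498
```

Request:
carry_out([
  [[0, 0, 0], 0],
  [[0, 0, 0], 0],
  [[0, 0, 0], 0],
  [[0, 0, 0], 0],
  [[0, 0, 0], 0],
  [[0, 0, 0], 0],
  [[0, 0, 0], 0],
  [[0, 0, 0], 0],
], grip=1, squeeze=25)

```text
time: 65.2
position: [0.4517, -0.0127, 0.1263]
tool_rot: [3.14, 0.094, -0.004]
ft_force: [-4.8, 0.4, 5.1]
grip_width: 0.232
```

Request:
carry_out([
  [[0, 0, 0], -0.14],
  [[0, 0, 0], -0.28],
  [[0, 0, 0], -0.42],
  [[0, 0, 0], -0.56],
  [[0, 0, 0], -0.7],
  [[0, 0, 0], -0.84],
  [[0, 0, 0], -0.98],
  [[0, 0, 0], -1.12],
  [[0, 0, 0], -1.26],
  [[0, 0, 0], -1.4],
  [[0, 0, 0], -1.54],
  [[0, 0, 0], -1.64],
  [[0, 0, 0], -1.66],
  [[0, 0, 0], -1.66],
  [[0, 0, 0], -1.66],
])

```text
time: 66.7
position: [0.4538, -0.0137, 0.1264]
tool_rot: [-2.19, 2.252, -0.004]
ft_force: [3.8, -6.2, -0.5]
grip_width: 0.23
```

Request:
carry_out([
  [[0, 0, 0], 0],
  [[0, 0, 0], 0],
  [[0, 0, 0], 0],
  [[0, 0, 0], 0],
  [[0, 0, 0.05], 0],
  [[0, 0, 0.09], 0],
  [[0.05, 0.003, 0.09], 0.14],
  [[0.1, 0.006, 0.09], 0.28],
  [[0.15, 0.009, 0.09], 0.42],
  [[0.1795, 0.0108, 0.09], 0.56],
  [[0.1795, 0.0108, 0.09], 1.659],
  [[0.1795, 0.0108, 0.09], 1.659],
  [[0.1795, 0.0108, 0.09], 1.659],
  [[0.1795, 0.0108, 0.09], 1.659],
  [[0.1795, 0.0108, 0.09], 1.659],
  [[0.1795, 0.0108, 0.09], 1.659],
  [[0.1795, 0.0108, 0.09], 1.659],
  [[0.1795, 0.0108, 0.09], 1.659],
  [[0.1795, 0.0108, 0.09], 1.659],
  [[0.1795, 0.0108, 0.09], 1.659],
], grip=0)

```text
time: 68.7
position: [0.6321, -0.0016, 0.2156]
tool_rot: [-3.14, -0.091, 0.001]
ft_force: [0.2, 1.4, -0.5]
grip_width: 0.5
```

Request:
carry_out([
  [[0, 0, -0.045], 0],
  [[0, 0, -0.08], 0],
  [[0, 0, -0.09], 0],
  [[0, 0, -0.09], 0],
  [[0, 0, -0.09], 0],
])

```text
time: 69.2
position: [0.6334, -0.0014, 0.1276]
tool_rot: [-3.14, -0.092, -0.004]
ft_force: [-0.7, -0.2, 0.7]
grip_width: 0.506
```

Request:
carry_out([
  [[0, 0, 0], 0],
  [[0, 0, 0], 0],
  [[0, 0, 0], 0],
  [[0, 0, 0], 0],
  [[0, 0, 0], 0],
  [[0, 0, 0], 0],
  [[0, 0, 0], 0],
  [[0, 0, 0], 0],
], grip=1)

```text
time: 70.0
position: [0.6314, -0.0018, 0.1265]
tool_rot: [3.14, 0.093, -0.003]
ft_force: [-5.8, -0.0, 6.1]
grip_width: 0.227
```

Request:
carry_out([
  [[0, 0, 0], -0.14],
  [[0, 0, 0], -0.28],
  [[0, 0, 0], -0.42],
  [[0, 0, 0], -0.56],
  [[0, 0, 0], -0.7],
  [[0, 0, 0], -0.84],
  [[0, 0, 0], -0.98],
  [[0, 0, 0], -1.12],
  [[0, 0, 0], -1.26],
  [[0, 0, 0], -1.4],
  [[0, 0, 0], -1.54],
  [[0, 0, 0], -1.64],
  [[0, 0, 0], -1.66],
  [[0, 0, 0], -1.66],
  [[0, 0, 0], -1.66],
])

```text
time: 71.5
position: [0.6326, -0.0026, 0.1265]
tool_rot: [2.189, -2.253, 0.002]
ft_force: [-1.4, -2.6, 5.6]
grip_width: 0.229
```

Release, retreat up and back over the robot's right side, then a final look.

Request:
carry_out([
  [[0, 0, 0], 0],
  [[0, 0, 0], 0],
  [[0, 0, 0], 0],
  [[0, 0, 0], 0],
  [[0, 0, 0.05], 0],
  [[0, 0, 0.1], 0],
  [[0, 0, 0.15], 0],
  [[-0.02, -0.05, 0.2], 0],
  [[-0.04, -0.1, 0.25], 0],
  [[-0.06, -0.15, 0.25], 0],
  [[-0.08, -0.2, 0.25], 0],
  [[-0.1, -0.25, 0.25], 0],
  [[-0.12, -0.3, 0.25], 0],
  [[-0.14, -0.35, 0.25], 0],
  [[-0.16, -0.38, 0.25], 0],
  [[-0.18, -0.4, 0.25], 0],
  [[-0.18, -0.4, 0.25], 0],
  [[-0.18, -0.4, 0.25], 0],
], grip=0)

```text
time: 73.3
position: [0.449, -0.406, 0.3752]
tool_rot: [2.178, -2.262, -0.001]
ft_force: [-0.0, 0.6, -0.6]
grip_width: 0.499
```

```bash
python3 - <<'E'
from h import *
s=st()
d=eyes.get_image("top"); tray(d); t=d["pixels"]; e=eyes.get_image("scene")["pixels"]
a=cv2.resize(t[185:340,105:405],(800,413),interpolation=2); b=cv2.resize(e[195:265,215:365],(400,187),interpolation=2)
b2=cv2.resize(e[200:225,225:265],(300,187),interpolation=2); b=np.hstack([b,b2,np.zeros((187,100,3),np.uint8)])
cv2.imwrite("pics/f.png",cv2.convertScaleAbs(np.vstack([a,b]),alpha=1.5))
o=cv2.imread("pics/top0.png"); df=cv2.absdiff(o,t).max(2)>60
n,l,stt,c=cv2.connectedComponentsWithStats(cv2.morphologyEx(df.astype(np.uint8),cv2.MORPH_OPEN,np.ones((3,3))))
print([tuple(q[:5]) for q in stt[1:] if q[4]>30])
E
```

```text
t 73.3 p [ 0.449  -0.406   0.3752] F [-0.   0.6 -0.6] w 0.499
tray [[128.5, 268.3999938964844], [221.5, 244.10000610351562], [237.10000610351562, 303.79998779296875], [144.10000610351562, 328.0]] [0.4891 0.2902] yaxis deg 104.89116206541149 [np.float64(0.21664974335823076), np.float64(0.14123732297799096)]
[(np.int32(114), np.int32(234), np.int32(96), np.int32(82), np.int32(2044)), (np.int32(141), np.int32(246), np.int32(96), np.int32(82), np.int32(1893)), (np.int32(188), np.int32(261), np.int32(12), np.int32(12), np.int32(73)), (np.int32(398), np.int32(280), np.int32(35), np.int32(32), np.int32(812)), (np.int32(435), np.int32(282), np.int32(20), np.int32(31), np.int32(528)), (np.int32(535), np.int32(294), np.int32(105), np.int32(67), np.int32(5966)), (np.int32(161), np.int32(298), np.int32(9), np.int32(10), np.int32(62)), (np.int32(219), np.int32(316), np.int32(169), np.int32(164), np.int32(7113)), (np.int32(334), np.int32(401), np.int32(240), np.int32(79), np.int32(8031)), (np.int32(616), np.int32(469), np.int32(24), np.int32(11), np.int32(173))]
```

View pics/f.png

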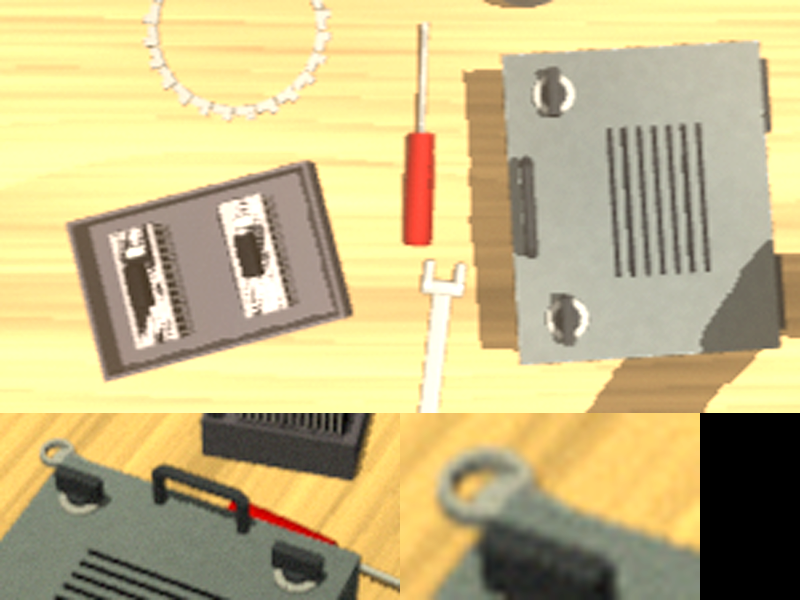

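The final view shows the panel shut, both wings parallel to the edge, two modules apart on the tray floor, and the spanner and red driver unmoved. Handing in.

```bash
python3 -c "
from bench import ticket; print(ticket.close_job())"
```

```text
the job is handed in; nothing more can be done
None
```

The job is done and handed in at about 73 s of the 210 s allowed. I unlocked both fasteners and swung the panel to its stop. Sockets 0 and 2 held modules and socket 1 was empty. I pried each module free with both levers, set the two modules apart on the tray floor, then shut the panel and locked both fasteners.

**Last checks**
- **Panel:** it looked flush in the picture taken after shutting, with about 25 N pressing down on the handle.
- **Fasteners:** both wings are parallel to the free edge, and the image comparison with the start shows no difference there.
- **Modules:** both stand flat and apart in the tray.
- **Other items:** the only changes in the overhead view are the tray, its contents, and patches I take to be the arm and its shadow. I did not inspect those patches one by one, and two lie near the black-handled screwdriver.

**Oddities**
- **Tray:** it was knocked about 4 cm mid-run. I measured it again and placed the modules at the new spot.
- **Fastener grip:** the gripper read about 20 mm on the wings instead of 10 mm, probably touching their bosses, but both turned correctly.
- **Socket 0 levers:** neither reached its stop on my first push because the finger tips are thinner than I assumed. I pushed both on to the stop, at about 10 N and 18 N.

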